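# Put the finned sanding blocks away in the fin-lined drawer

### The arm

A 6-joint arm with a two-finger parallel gripper is mounted at the origin on the work surface. World frame = base frame: x ahead of the robot, y to its left, z up, the work surface at z = 0. Lengths are in m, angles in rad, forces in N, time in s.
With the tool pointing down it reaches from about 0.325 to 0.775 m from the base axis. Payload 5.5 kg.
Tool frame: the origin (TCP) lies on the mounting face of the last link; the fingertips stand 182 mm ahead of it and the grasp point (between the pads) lies 163 mm ahead of it; z points along the fingers, x is the direction in which the jaws open and shut, and the axes are right-handed (so a half turn about z gives the same grasp; the last joint's range is limited). The gripper opens to 88 mm and grips with 3 to 60 N. Pads are 20 mm wide; open, the fingers measure 115 mm over their backs; the gripper's body (75 mm by 178 mm) begins 61 mm behind the grasp point.
Start: joints at [-1.324, 0.091, 1.231, -0, 1.82, -0.057], TCP at [0.179, -0.573, 0.405] pointing down, gripper open.
Joint ranges: [-2.87, 2.87], [-0.86, 2.18], [0.17, 2.46], [-1.51, 4.65], [0.06, 2.69], [-2.65, 2.65]. Speed limits (rad/s): [2.57, 2.57, 3.01, 3.14, 3.14, 3.14].

### API

Orientations are given as [roll, pitch, yaw] about the fixed x, y, z axes, in that order (R = Rz(yaw) Ry(pitch) Rx(roll)).
In Python, from station import status, cams, job gives the robot as it stands. The module is installed in compiled form; this text tells all that it offers.
- The arm moves only by the tool arm_command, never from a script. Its argument "plan" is a list of rows, each an object of numbers: "tx", "ty", "tz": the shift along the tool's x, y, z in mm; "twist": the turn about the tool's z in rad; "gripper": the opening, from 0 (shut) to 1 (fully open). A call has 1 to 10 rows; each row shifts and turns the commanded pose from where the row before left it, along the tool's axes as they then stand; what a row does not reach is not made up. A row lasts 1/12 s, in which the tool goes at most 41.7 mm and 7.16 degrees, less where a joint would pass 70% of its speed; a pose out of reach is approached as far as the arm can. A call with a gripper value outside its range is refused whole. The fingers move at their own pace and stop on an object; the grip force is fixed at half the most. Time passes only in rows, so rows that do not move let the fingers close. It gives the time, the measured TCP pose, the force and the opening at its end, in the units of the state.
- status.sense(): the state, without advancing time (a new reading comes with each control period).
- cams.get_image(name): name is "scene" or "top"; returns (picture, depth): 420x560x3 uint8, red, green, blue; 420x560 float32, m along the optical axis (not along the pixel's ray), 0 where there is no reading.
- cams.camera_model(name): a dict with "fx", "fy", "cx", "cy" (pixels), "rvec" (rotation vector, rad) and "tvec" (3), from world to camera coordinates, as OpenCV has them. Camera axes: x right, y down, z forward; pixel columns grow to the right and rows downward; lengths in m; the calibration is good to about 2 mm. A picture is of the moment at which its call begins. camera_model takes no time and is no camera call.
- job.hand_in(): hands the job in, once; it reports no verdict.
The state is a dict: "clock": time; "qpos": joint angles; "qvel": joint speeds; "joint_torque": joint torques, N m; "eef_pos": TCP position; "orientation": TCP orientation; "wrist_force": force on the tool from outside, world axes, zero at the start; "ft_torque": the same for the moment, N m; "gripper_width": opening from 0.0 (shut) to 1.0 (fully open).
Only numpy, scipy, OpenCV 4.12 (cv2) and the standard library are available. Lean on these libraries where they do the work, as an engineer would, in place of code of your own. Each camera call takes 0.05 s, during which the arm holds its last target.

### The job

Open the drawer of the small wooden chest all the way and put every finned sanding block from the bench into it, fins down, so that each block's fins drop fully between the wooden fins on the drawer floor. Then push the drawer fully shut, without disturbing the carved plaque, the single gouge beside the chest or the cup.

Things in the scene. Friction and masses are not known exactly. Their poses are not given: they have to be found in the camera images.
- drawer (a joint): How far the drawer is pulled out, in m: 0 shut, 0.135 fully open (hard stop). It slides towards the chest's own -x (roughly towards the robot), takes about 2 N to move and stays where it is left.
- chest: Low dark wooden chest fixed to the bench, 150 (x) x 260 (y) x 112 mm high, one drawer across its front. Origin: centre of its underside; z up, front looks along its own -x. The opening's roof is 100 mm above the bench: a properly seated block passes 8 mm under it, one that rides on top of the fins jams.
- handle (a point): Middle of the drawer's pull: a round steel bar 10 mm thick and 110 mm long, parallel to the chest's y, 45 mm out from the drawer front, 75 mm above the bench, with two standoffs at its ends. Moves with the drawer; axes as the chest's.
- tray (a point): Centre of the drawer's inner floor, 18 mm above the bench; moves with the drawer, axes as the chest's. Inside: 115 (x) x 224 mm (y). Side and back walls rise 32 mm above this floor, the 12 mm thick front 80 mm. A block fits at x = 0 only, at any y, its x axis along the drawer's (either way round); four fit side by side, e.g. at y = -81, -27, 27, 81 mm. Fully open, all of it is clear of the chest.
- fins (a point): Centre of the drawer's comb, at the height of the fin tops, 28 mm straight above tray. Four wooden fins run across the drawer's full width along y, each 10 mm thick, 28 mm high, centred at x = -37.5, -12.5, 12.5, 37.5 mm; the gaps between fins, and between the outer fins and the drawer's front and back walls, are 15 mm wide, centred at x = -50, -25, 0, 25, 50 mm.
- block1: Finned wooden sanding block (up to four alike; may be absent): spine 110 (x) x 44 (y) x 16 mm; under it five fins 10 mm thick (x), 44 wide, 30 deep, centred at x = -50, -25, 0, 25, 50; on top a grip rail 90 (x) x 18 (y) x 28 mm. Height 74 mm, 0.15 to 0.3 kg. Origin: centre of the underside, at the fin tips; x along the row of fins, z up; spine top z = 46, rail top 74. Starts standing on its fins.
- block2: Finned wooden sanding block (up to four alike; may be absent): spine 110 (x) x 44 (y) x 16 mm; under it five fins 10 mm thick (x), 44 wide, 30 deep, centred at x = -50, -25, 0, 25, 50; on top a grip rail 90 (x) x 18 (y) x 28 mm. Height 74 mm, 0.15 to 0.3 kg. Origin: centre of the underside, at the fin tips; x along the row of fins, z up; spine top z = 46, rail top 74. Starts standing on its fins.
- block3: Finned wooden sanding block (up to four alike; may be absent): spine 110 (x) x 44 (y) x 16 mm; under it five fins 10 mm thick (x), 44 wide, 30 deep, centred at x = -50, -25, 0, 25, 50; on top a grip rail 90 (x) x 18 (y) x 28 mm. Height 74 mm, 0.15 to 0.3 kg. Origin: centre of the underside, at the fin tips; x along the row of fins, z up; spine top z = 46, rail top 74. Starts standing on its fins.
- block4: Finned wooden sanding block (up to four alike; may be absent): spine 110 (x) x 44 (y) x 16 mm; under it five fins 10 mm thick (x), 44 wide, 30 deep, centred at x = -50, -25, 0, 25, 50; on top a grip rail 90 (x) x 18 (y) x 28 mm. Height 74 mm, 0.15 to 0.3 kg. Origin: centre of the underside, at the fin tips; x along the row of fins, z up; spine top z = 46, rail top 74. Starts standing on its fins.
- plaque: Carved round wooden plaque, 150 mm across, 19 mm thick, lying on the bench; leave it alone. Origin: centre of underside.
- gouge: Wood-handled carving gouge, 180 mm long, handle 26 mm thick, lying on the bench on the right of the chest (-y), apart from the heap; leave it alone. Origin: on the bench under its middle; x towards its blade.
- cup: Clear plastic cup, 72 mm across, 85 mm high, standing on the bench; leave it alone. Origin: centre of underside.
Mind the look-alikes: they are no part of the job. What is shaped like the block3 but pink is not meant.

How it is judged:
On the way, in this order (a step that is already met when the one before it is completed fails the run):
1. the drawer is pulled open (at least 125 mm) (value of joint drawer above 0.125 m), for 0.2 s.
2. every block present sits down between the fins of the drawer (z of block1 in the frame of tray between -0.006 and 0.006 m and x of block1 in the frame of tray between -0.008 and 0.008 m and y of block1 in the frame of tray between -0.1 and 0.1 m and angle between the x axis of each of block1, block2, block3, block4 and the x axis of tray, either way round below 0.2 rad and angle between each of block1, block2, block3, block4's own z axis and vertical below 0.08 rad and z of block2 in the frame of tray between -0.006 and 0.006 m and x of block2 in the frame of tray between -0.008 and 0.008 m and y of block2 in the frame of tray between -0.1 and 0.1 m and z of block3 in the frame of tray between -0.006 and 0.006 m and x of block3 in the frame of tray between -0.008 and 0.008 m and y of block3 in the frame of tray between -0.1 and 0.1 m and z of block4 in the frame of tray between -0.006 and 0.006 m and x of block4 in the frame of tray between -0.008 and 0.008 m and y of block4 in the frame of tray between -0.1 and 0.1 m), for 0.2 s.
At the end, for the whole second after the job is handed in: The drawer is shut to within 6 mm; every block present is in it at rest, fins between fins: fin tips within 6 mm of the drawer floor, within 8 mm of the middle in the drawer's x, x axes aligned within 0.2 rad, upright within 0.08 rad (all of step 2 and value of joint drawer below 0.006 m and linear speed of each of block1, block2, block3, block4 below 0.02 m/s); the robot touches nothing.
It fails at once if the plaque, gouge or cup is moved more than 25 mm (distance of any of plaque, gouge, cup from where it was at the start of the episode above 0.025 m).
Of block1, block2, block3, block4 only 3 to 4 are there at a start; the rules pass over those that are not, and their reading is None.
At some moment in a run one of block1, block2, block3, block4 may be knocked a few centimetres aside while the robot is not near it.
Once in a run the grip may slacken for a moment while it holds something.
It also fails if it takes over 208 s, if anything falls off the work surface, if the arm or the gripper's body presses on something with over 40 N, if the wrist force passes 120 N, or if a joint passes its speed limit or range.

## Working session

There is one attempt and no reset: what is moved stays moved. The work goes in short steps, Python scripts to look and compute and a tool call to move; the robot and the scene stay as the last step left them, time stands still between calls to the robot, and variables do not carry over. Pictures are saved under pics/ and viewed, and the job is handed in when it is done.

Besides the shell and the picture viewer there is one more tool, called as a command line: name --argument value ..., lists and objects as JSON in quotes. arm_command: Moves the arm, as the interface text tells. Its arguments: {"type":"object","properties":{"plan":{"type":"array","items":{"type":"object","properties":{"tx":{"type":"number"},"ty":{"type":"number"},"tz":{"type":"number"},"twist":{"type":"number"},"gripper":{"type":"number"}}}}},"required":["plan"]}

```bash
mkdir -p pics; cat > h.py <<'E'
import numpy as np, cv2
from station import status, cams, job
def snap(name,tag):
    im,d=cams.get_image(name)
    np.savez(f'{tag}.npz',im=im,d=d)
    cv2.imwrite(f'pics/{tag}.png',im[:,:,::-1])
    return im,d
def model(name):
    m=cams.camera_model(name)
    R,_=cv2.Rodrigues(np.array(m['rvec'],float)); t=np.array(m['tvec'],float).ravel()
    return m,R,t
def cloud(name,d):
    m,R,t=model(name)
    v,u=np.mgrid[:d.shape[0],:d.shape[1]]
    P=np.stack([(u-m['cx'])/m['fx']*d,(v-m['cy'])/m['fy']*d,d],-1)
    W=(P-t)@R
    W[d<=0]=np.nan
    return W
def ray(name,u,v,z):
    m,R,t=model(name)
    r=R.T@np.array([(u-m['cx'])/m['fx'],(v-m['cy'])/m['fy'],1]); c=-R.T@t
    return c+r*(z-c[2])/r[2]
def proj(name,P):
    m,R,t=model(name)
    p=R@np.array(P,float)+t
    return m['fx']*p[0]/p[2]+m['cx'],m['fy']*p[1]/p[2]+m['cy']
E
python3 - <<'E'
from h import *
print(status.sense())
for n in('scene','top'):
    snap(n,n+'0'); m,R,t=model(n); print(n,-R.T@t,m['fx'])
E
```

```text
{'clock': 0.0, 'qpos': array([-1.32366454e+00,  9.18637444e-02,  1.23189770e+00,  2.28500928e-07,
        1.81977257e+00, -5.66738635e-02]), 'qvel': array([ 4.12561269e-04, -2.82624145e-04,  1.63633617e-07,  2.20026536e-03,
        7.89206759e-04,  6.77821473e-04]), 'joint_torque': array([ 1.70024101e-03, -4.46441567e+01, -4.06450832e+01,  6.98253745e-02,
        2.91492383e-02, -1.23813888e-04]), 'eef_pos': array([ 0.17952008, -0.57257639,  0.40349693]), 'orientation': array([-3.14148247e+00,  1.93823376e-03, -1.26699051e+00]), 'wrist_force': array([ 0.38006004,  0.57980483, -0.12723759]), 'ft_torque': array([-0.00400846,  0.0224457 ,  0.01324035]), 'gripper_width': 1.0031335618850559}
scene [ 1.00703591 -0.75303288  0.60981796] 379.9820064226088
top [ 0.4667518  -0.06411801  1.0623617 ] 424.7863834566101
```

View pics/scene0.png

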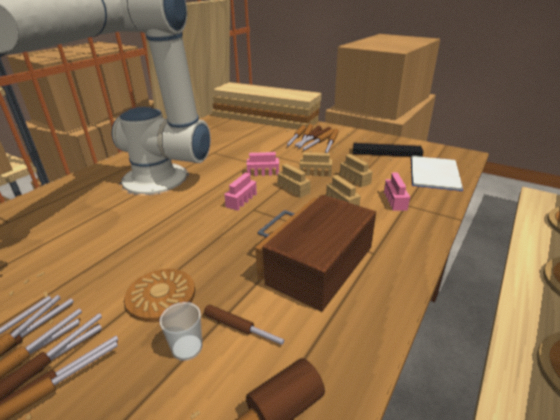

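View pics/top0.png

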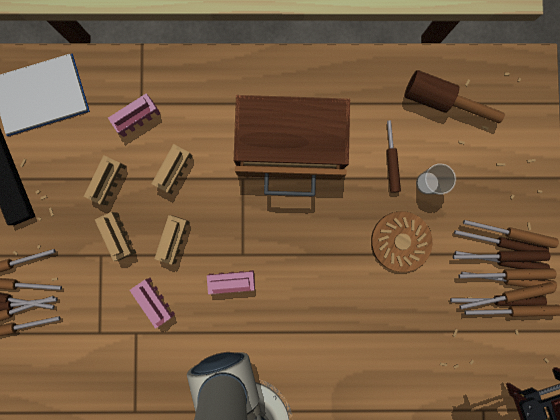

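The top view shows four tan wooden blocks at about (106,181), (173,169), (115,237) and (172,239). There are three pink look-alikes at (133,114), (152,303) and (231,284), which I ignore. The chest is at (292,133) and its handle at (290,185). Next I'll measure from depth.

```bash
cat >> h.py <<'E'
def objs(im,d,zlo=0.060,zhi=0.085,zoff=0):
    """rail tops of tan/pink things, top camera"""
    W=cloud('top',d)
    z=W[...,2]; m=((z>zlo)&(z<zhi)).astype(np.uint8)
    n,l,s,c=cv2.connectedComponentsWithStats(m)
    out=[]
    for i in range(1,n):
        if s[i,4]<80: continue
        k=l==i; p=W[k]; 
        r=cv2.minAreaRect((p[:,:2]*1000).astype(np.float32))
        q=p[:,:2]-p[:,:2].mean(0); w,V=np.linalg.eigh(q.T@q); a=np.arctan2(V[1,1],V[0,1])
        if a>np.pi/2:a-=np.pi
        if a<-np.pi/2:a+=np.pi
        out.append((c[i].round(0),s[i,4],np.round(r[0],1),np.round(r[1],1),round(float(a),3),round(float(np.median(p[:,2])),4),im[k].mean(0).astype(int)))
    return out
E
python3 - <<'E'
from h import *
f=np.load('top0.npz');im,d=f['im'],f['d']
for o in objs(im,d): print(*o)
W=cloud('top',d)
z=W[...,2]
# chest top
k=(z>0.1)&(z<0.125)&(np.abs(W[...,0]-.75)<.3)
n,l,s,c=cv2.connectedComponentsWithStats(k.astype(np.uint8))
for i in range(1,n):
    if s[i,4]>500:
        p=W[l==i]; print('hi',c[i],s[i,4],cv2.minAreaRect((p[:,:2]*1000).astype(np.float32)),np.median(p[:,2]))
k=(z>0.06)&(z<0.09)
for v in range(165,200,3): print(v,[tuple((W[v,u]*1000).round().astype(int)) if W[v,u,2]==W[v,u,2] else 0 for u in (264,268,290,314)])
a=cv2.resize(im[85:265,80:360],None,fx=2.8,fy=2.8,interpolation=cv2.INTER_CUBIC);cv2.imwrite('pics/c0.png',a[:,:,::-1])
E
```

```text
[435.  87.] 885 [ 814.2 -457.1] [109.9  54.7] 1.203 0.0672 [66 40 26]
[128. 110.] 392 [760.3 272.7] [21.3 90.5] -0.995 0.0736 [147 108 128]
[168. 166.] 356 [626.1 178.5] [20.  89.2] -0.495 0.074 [151 124  85]
[ 98. 178.] 393 [598.7 342. ] [20.3 90. ] -0.438 0.0739 [138 113  78]
[447. 176.] 203 [ 597.8 -468.7] [68.8 45.1] 0.291 0.0753 [103  94  82]
[427. 183.] 98 [ 586.8 -431.7] [63.8 21.2] 0.313 0.0758 [127 126 122]
[289. 184.] 529 [ 582.  -106.6] [254.3  50.5] 1.53 0.0787 [53 51 48]
[108. 236.] 389 [462.6 314.9] [89.8 19.9] 0.434 0.0738 [141 116  80]
[167. 239.] 355 [454.5 177.4] [18.9 90.1] -0.304 0.0738 [154 126  87]
[229. 283.] 336 [351.7  33.9] [18.6 90.2] -1.491 0.074 [167 119 142]
[147. 305.] 386 [303.1 223.5] [89.9 20.1] 0.608 0.0738 [154 108 129]
hi [291.58525346 129.41290323] 7595 ((703.4558715820312, -111.5587158203125), (260.2900695800781, 151.54446411132812), 88.049072265625) 0.11205113287288805
165 [(np.int64(636), np.int64(-47), np.int64(22)), (np.int64(636), np.int64(-57), np.int64(22)), (np.int64(633), np.int64(-111), np.int64(39)), (np.int64(631), np.int64(-168), np
[... 1411 characters left out ...]
(579), np.int64(-57), np.int64(1)), (np.int64(578), np.int64(-112), np.int64(3)), (np.int64(570), np.int64(-164), np.int64(80))]
192 [(np.int64(563), np.int64(-48), np.int64(79)), (np.int64(563), np.int64(-57), np.int64(81)), (np.int64(563), np.int64(-108), np.int64(81)), (np.int64(563), np.int64(-165), np.int64(76))]
195 [(np.int64(564), np.int64(-47), np.int64(-2)), (np.int64(564), np.int64(-57), np.int64(-3)), (np.int64(557), np.int64(-109), np.int64(73)), (np.int64(556), np.int64(-164), np.int64(79))]
198 [(np.int64(556), np.int64(-47), np.int64(-2)), (np.int64(556), np.int64(-57), np.int64(-3)), (np.int64(556), np.int64(-112), np.int64(1)), (np.int64(556), np.int64(-172), np.int64(-1))]
```

View pics/c0.png

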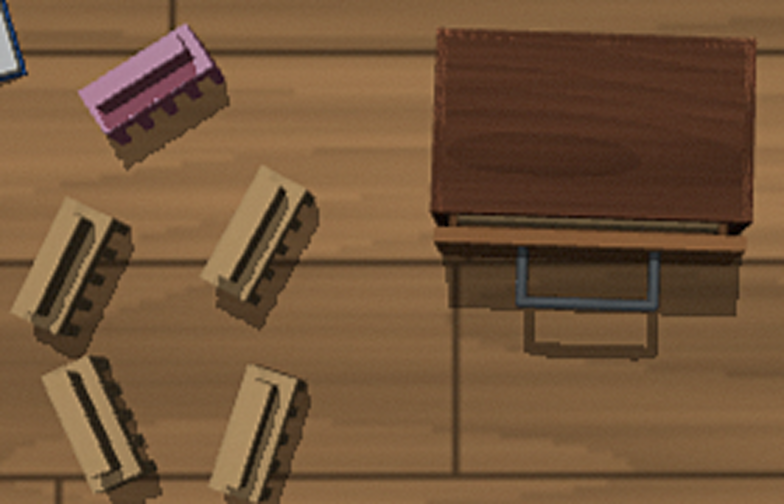

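The crop confirms four tan blocks as the ones meant and the pink ones as decoys. The measured sizes match: rail tops at z 74, 90 mm long, chest 260x151x112. The drawer starts slightly ajar. I'll move to the handle first.

```bash
cat >> h.py <<'E'
from scipy.spatial.transform import Rotation as Ro
def plan(target=None,yaw=None):
    """target: grasp point mm world; prints total tool shift and twist"""
    s=status.sense(); R=Ro.from_euler('xyz',s['orientation']).as_matrix()
    g=s['eef_pos']*1000+R[:,2]*163
    y=np.arctan2(R[1,0],R[0,0])
    print('clock %.2f grasp'%s['clock'],g.round(1),'yaw %.3f'%y,'tilt %.4f'%np.arccos(-R[2,2]),'w %.3f'%s['gripper_width'],'F',s['wrist_force'].round(1),'q6 %.2f'%s['qpos'][5])
    if target is not None:
        # rotation first at constant pose -> shifts given in both current and final tool axes
        d=np.array(target)-g
        print('shift in current axes',(R.T@d).round(1))
        if yaw is not None:
            tw=-(yaw-y); tw=(tw+np.pi)%(2*np.pi)-np.pi
            Rf=Ro.from_euler('xyz',[np.pi,0,yaw]).as_matrix()
            print('twist %.3f = %.1f rows'%(tw,abs(tw)/.125),'shift in final axes',(Rf.T@d).round(1),'dist %.0f rows %.1f'%(np.linalg.norm(d),np.linalg.norm(d)/41.7))
E
python3 - <<'E'
from h import *
f=np.load('top0.npz');W=cloud('top',f['d'])
z=W[...,2];k=(z>.07)&(z<.088)&(W[...,0]<.568)&(W[...,0]>.545)&(W[...,1]<-.04)&(W[...,1]>-.18)
p=W[k];print(p.mean(0),np.ptp(p,0),np.polyfit(p[:,1],p[:,0],1),cv2.minAreaRect((p[:,:2]*1000).astype(np.float32)))
plan([560,-107,180],-0.035)
E
```

```text
[ 0.56129651 -0.10825976  0.0791355 ] [0.01191221 0.11653703 0.01231889] [0.02377298 0.56387017] ((561.890869140625, -106.40611267089844), (116.53793334960938, 11.876642227172852), 89.97954559326172)
clock 0.10 grasp [ 179.4 -572.3  240.6] yaw -1.267 tilt 0.0017 w 0.999 F [ 1.2 -0.2 -0.7] q6 -0.06
shift in current axes [-330.1 -502.3   61.2]
twist -1.232 = 9.9 rows shift in final axes [ 364.  -478.3   60.6] dist 604 rows 14.5
```

arm_command --plan '[{"twist": -0.123,"gripper": 0.4},{"twist": -0.123,"gripper": 0.4},{"twist": -0.123,"gripper": 0.4},{"twist": -0.123,"gripper": 0.4},{"twist": -0.123,"gripper": 0.4},{"twist": -0.123,"gripper": 0.4},{"twist": -0.123,"gripper": 0.4},{"twist": -0.123,"gripper": 0.4},{"twist": -0.123,"gripper": 0.4},{"twist": -0.125,"gripper": 0.4}]'

```text
invalid input
```

arm_command --plan '[{"tx": 18,"ty": -24},{"tx": 18,"ty": -24},{"tx": 18,"ty": -24},{"tx": 18,"ty": -24},{"tx": 18,"ty": -24},{"tx": 18,"ty": -24},{"tx": 18,"ty": -24},{"tx": 18,"ty": -24},{"tx": 18,"ty": -24},{"tx": 18,"ty": -24}]'

```text
invalid input
```

arm_command --plan '[{"tx": 18,"ty": -24},{"tx": 18,"ty": -24},{"tx": 18,"ty": -24},{"tx": 18,"ty": -24},{"tx": 18,"ty": -24},{"tx": 18,"ty": -24},{"tx": 18,"ty": -24},{"tx": 18,"ty": -24},{"tx": 18,"ty": -24},{"tx": 18,"ty": -24}]'

```text
invalid input
```

```bash
python3 -c "
from h import *
plan([561,-107,75],-.035)"
```

```text
clock 0.10 grasp [ 179.4 -572.3  240.6] yaw -1.267 tilt 0.0017 w 0.999 F [ 1.2 -0.2 -0.7] q6 -0.06
shift in current axes [-329.6 -503.3  166.2]
twist -1.232 = 9.9 rows shift in final axes [ 365.  -478.4  165.6] dist 624 rows 15.0
```

arm_command --plan '[{"tx": 0,"ty": 0,"tz": 0,"twist": -0.12,"gripper": 0.4}]'

```text
clock: 0.18
eef_pos: [0.1795, -0.5726, 0.4038]
orientation: [-3.141, 0.001, -1.148]
wrist_force: [-0.8, 0.5, -0.4]
gripper_width: 0.957
```

arm_command --plan '[{"tx": 0,"ty": 0,"tz": 0,"twist": -0.123,"gripper": 0.4},{"tx": 0,"ty": 0,"tz": 0,"twist": -0.123,"gripper": 0.4},{"tx": 0,"ty": 0,"tz": 0,"twist": -0.123,"gripper": 0.4},{"tx": 0,"ty": 0,"tz": 0,"twist": -0.123,"gripper": 0.4},{"tx": 0,"ty": 0,"tz": 0,"twist": -0.123,"gripper": 0.4},{"tx": 0,"ty": 0,"tz": 0,"twist": -0.123,"gripper": 0.4},{"tx": 0,"ty": 0,"tz": 0,"twist": -0.123,"gripper": 0.4},{"tx": 0,"ty": 0,"tz": 0,"twist": -0.123,"gripper": 0.4},{"tx": 0,"ty": 0,"tz": 0,"twist": -0.123,"gripper": 0.4}]'

```text
clock: 0.93
eef_pos: [0.1795, -0.5726, 0.404]
orientation: [-3.14, 0.0, -0.034]
wrist_force: [0.2, -0.3, 1.0]
gripper_width: 0.401
```

arm_command --plan '[{"tx": 18,"ty": -24,"tz": 0,"twist": 0,"gripper": 0.4},{"tx": 18,"ty": -24,"tz": 0,"twist": 0,"gripper": 0.4},{"tx": 18,"ty": -24,"tz": 0,"twist": 0,"gripper": 0.4},{"tx": 18,"ty": -24,"tz": 0,"twist": 0,"gripper": 0.4},{"tx": 18,"ty": -24,"tz": 0,"twist": 0,"gripper": 0.4},{"tx": 18,"ty": -24,"tz": 0,"twist": 0,"gripper": 0.4},{"tx": 18,"ty": -24,"tz": 0,"twist": 0,"gripper": 0.4},{"tx": 18,"ty": -24,"tz": 0,"twist": 0,"gripper": 0.4},{"tx": 18,"ty": -24,"tz": 0,"twist": 0,"gripper": 0.4},{"tx": 18,"ty": -24,"tz": 0,"twist": 0,"gripper": 0.4}]'

```text
clock: 1.77
eef_pos: [0.3696, -0.3386, 0.4042]
orientation: [-3.141, 0.0, -0.04]
wrist_force: [1.0, 0.8, 1.0]
gripper_width: 0.4
```

arm_command --plan '[{"tx": 18,"ty": -24,"tz": 0,"twist": 0,"gripper": 0.4},{"tx": 18,"ty": -24,"tz": 0,"twist": 0,"gripper": 0.4},{"tx": 18,"ty": -24,"tz": 0,"twist": 0,"gripper": 0.4},{"tx": 18,"ty": -24,"tz": 0,"twist": 0,"gripper": 0.4},{"tx": 18,"ty": -24,"tz": 0,"twist": 0,"gripper": 0.4},{"tx": 18,"ty": -24,"tz": 0,"twist": 0,"gripper": 0.4},{"tx": 18,"ty": -24,"tz": 0,"twist": 0,"gripper": 0.4},{"tx": 18,"ty": -24,"tz": 0,"twist": 0,"gripper": 0.4},{"tx": 18,"ty": -24,"tz": 0,"twist": 0,"gripper": 0.4},{"tx": 18,"ty": -24,"tz": 0,"twist": 0,"gripper": 0.4}]'

```text
clock: 2.6
eef_pos: [0.5591, -0.1059, 0.4041]
orientation: [-3.141, 0.001, -0.04]
wrist_force: [-0.5, -0.6, -0.7]
gripper_width: 0.399
```

```bash
python3 -c "
from h import *
plan([561,-107,75],-.035)"
```

```text
clock 2.60 grasp [ 559.  -105.9  241.1] yaw -0.040 tilt 0.0008 w 0.399 F [-0.5 -0.6 -0.7] q6 -0.21
shift in current axes [  2.2   1.  166.1]
twist -0.005 = 0.0 rows shift in final axes [  2.    1.  166.1] dist 166 rows 4.0
```

arm_command --plan '[{"tx": 2,"ty": 1,"tz": 34,"twist": 0,"gripper": 0.4},{"tx": 0,"ty": 0,"tz": 34,"twist": 0,"gripper": 0.4},{"tx": 0,"ty": 0,"tz": 34,"twist": 0,"gripper": 0.4},{"tx": 0,"ty": 0,"tz": 34,"twist": 0,"gripper": 0.4},{"tx": 0,"ty": 0,"tz": 30,"twist": 0,"gripper": 0.4},{"tx": 0,"ty": 0,"tz": 0,"twist": 0,"gripper": 0.4}]'

```text
clock: 3.1
eef_pos: [0.5582, -0.1078, 0.2302]
orientation: [-3.139, 0.013, -0.04]
wrist_force: [-0.7, -0.1, -1.7]
gripper_width: 0.401
```

arm_command --plan '[{"tx": 0,"ty": 0,"tz": 0,"twist": 0,"gripper": 0},{"tx": 0,"ty": 0,"tz": 0,"twist": 0,"gripper": 0},{"tx": 0,"ty": 0,"tz": 0,"twist": 0,"gripper": 0},{"tx": 0,"ty": 0,"tz": 0,"twist": 0,"gripper": 0},{"tx": 0,"ty": 0,"tz": 0,"twist": 0,"gripper": 0}]'

```text
clock: 3.52
eef_pos: [0.5609, -0.1086, 0.2414]
orientation: [3.141, -0.004, -0.04]
wrist_force: [0.5, -0.2, 5.3]
gripper_width: 0.102
```

arm_command --plan '[{"tx": -8,"ty": 0,"tz": 0,"twist": 0,"gripper": 0},{"tx": -12,"ty": 0,"tz": 0,"twist": 0,"gripper": 0},{"tx": -12,"ty": 0,"tz": 0,"twist": 0,"gripper": 0},{"tx": -12,"ty": 0,"tz": 0,"twist": 0,"gripper": 0},{"tx": -12,"ty": 0,"tz": 0,"twist": 0,"gripper": 0},{"tx": -12,"ty": 0,"tz": 0,"twist": 0,"gripper": 0},{"tx": -12,"ty": 0,"tz": 0,"twist": 0,"gripper": 0},{"tx": -10,"ty": 0,"tz": 0,"twist": 0,"gripper": 0},{"tx": -6,"ty": 0,"tz": 0,"twist": 0,"gripper": 0},{"tx": -4,"ty": 0,"tz": 0,"twist": 0,"gripper": 0}]'

```text
clock: 4.35
eef_pos: [0.4603, -0.1049, 0.2413]
orientation: [3.139, -0.006, -0.04]
wrist_force: [2.0, -1.5, 5.7]
gripper_width: 0.101
```

arm_command --plan '[{"tx": -3,"ty": 0,"tz": 0,"twist": 0,"gripper": 0},{"tx": -3,"ty": 0,"tz": 0,"twist": 0,"gripper": 0},{"tx": -3,"ty": 0,"tz": 0,"twist": 0,"gripper": 0},{"tx": -3,"ty": 0,"tz": 0,"twist": 0,"gripper": 0}]'

```text
clock: 4.68
eef_pos: [0.4487, -0.1044, 0.2413]
orientation: [3.139, -0.006, -0.04]
wrist_force: [1.6, -3.2, 6.7]
gripper_width: 0.103
```

arm_command --plan '[{"tx": -3,"ty": 0,"tz": 0,"twist": 0,"gripper": 0},{"tx": -3,"ty": 0,"tz": 0,"twist": 0,"gripper": 0},{"tx": -3,"ty": 0,"tz": 0,"twist": 0,"gripper": 0},{"tx": -2,"ty": 0,"tz": 0,"twist": 0,"gripper": 0}]'

```text
clock: 5.02
eef_pos: [0.4377, -0.104, 0.2413]
orientation: [3.139, -0.006, -0.04]
wrist_force: [2.4, -3.0, 7.9]
gripper_width: 0.102
```

arm_command --plan '[{"tx": -2,"ty": 0,"tz": 0,"twist": 0,"gripper": 0},{"tx": -2,"ty": 0,"tz": 0,"twist": 0,"gripper": 0},{"tx": 0,"ty": 0,"tz": 0,"twist": 0,"gripper": 0}]'

```text
clock: 5.27
eef_pos: [0.4346, -0.1039, 0.2414]
orientation: [3.139, -0.01, -0.04]
wrist_force: [9.5, -3.0, 1.9]
gripper_width: 0.109
```

The force rises at the stop after 126 mm of travel, so the drawer is open. I'll release and lift.

arm_command --plan '[{"tx": 2,"ty": 0,"tz": 0,"twist": 0,"gripper": 0.4},{"tx": 0,"ty": 0,"tz": 0,"twist": 0,"gripper": 0.4},{"tx": 0,"ty": 0,"tz": 0,"twist": 0,"gripper": 0.4},{"tx": 0,"ty": 0,"tz": -20,"twist": 0,"gripper": 0.4},{"tx": 0,"ty": 0,"tz": -30,"twist": 0,"gripper": 0.4},{"tx": 0,"ty": 0,"tz": -30,"twist": 0,"gripper": 0.4},{"tx": 0,"ty": 0,"tz": -30,"twist": 0,"gripper": 0.4},{"tx": 0,"ty": 0,"tz": -30,"twist": 0,"gripper": 0.4},{"tx": 0,"ty": 0,"tz": -20,"twist": 0,"gripper": 0.4}]'

```text
clock: 6.02
eef_pos: [0.4351, -0.1033, 0.4014]
orientation: [3.141, -0.002, -0.04]
wrist_force: [-0.4, -0.4, -1.0]
gripper_width: 0.402
```

```bash
python3 -c "
from h import *
plan([462.6,314.9,200],.434+np.pi/2)"
```

```text
clock 6.02 grasp [ 435.4 -103.4  238.4] yaw -0.040 tilt 0.0017 w 0.402 F [-0.4 -0.4 -1. ] q6 -0.27
shift in current axes [  10.5 -419.    38.2]
twist -2.045 = 16.4 rows shift in final axes [368.  200.6  38.4] dist 421 rows 10.1
```

arm_command --plan '[{"tx": 2,"ty": -28,"tz": 0,"twist": 0,"gripper": 0.5},{"tx": 2,"ty": -28,"tz": 0,"twist": 0,"gripper": 0.5},{"tx": 2,"ty": -28,"tz": 0,"twist": 0,"gripper": 0.5},{"tx": 2,"ty": -28,"tz": 0,"twist": 0,"gripper": 0.5},{"tx": 0,"ty": -28,"tz": 0,"twist": 0,"gripper": 0.5},{"tx": 0,"ty": -28,"tz": 0,"twist": 0,"gripper": 0.5},{"tx": 0,"ty": -28,"tz": 0,"twist": 0,"gripper": 0.5},{"tx": 0,"ty": -28,"tz": 0,"twist": 0,"gripper": 0.5},{"tx": 0,"ty": -28,"tz": 0,"twist": 0,"gripper": 0.5},{"tx": 0,"ty": -28,"tz": 0,"twist": 0,"gripper": 0.5}]'

```text
clock: 6.85
eef_pos: [0.4542, 0.1774, 0.3981]
orientation: [3.141, 0.001, -0.04]
wrist_force: [0.4, 0.6, 0.4]
gripper_width: 0.501
```

arm_command --plan '[{"tx": 0,"ty": 0,"tz": 0,"twist": -0.123,"gripper": 0.5},{"tx": 0,"ty": 0,"tz": 0,"twist": -0.123,"gripper": 0.5},{"tx": 0,"ty": 0,"tz": 0,"twist": -0.123,"gripper": 0.5},{"tx": 0,"ty": 0,"tz": 0,"twist": -0.123,"gripper": 0.5},{"tx": 0,"ty": 0,"tz": 0,"twist": -0.123,"gripper": 0.5},{"tx": 0,"ty": 0,"tz": 0,"twist": -0.123,"gripper": 0.5},{"tx": 0,"ty": 0,"tz": 0,"twist": -0.123,"gripper": 0.5},{"tx": 0,"ty": 0,"tz": 0,"twist": -0.123,"gripper": 0.5},{"tx": 0,"ty": 0,"tz": 0,"twist": -0.123,"gripper": 0.5},{"tx": 0,"ty": 0,"tz": 0,"twist": -0.123,"gripper": 0.5}]'

```text
clock: 7.68
eef_pos: [0.4544, 0.176, 0.398]
orientation: [-3.14, 0.001, 1.196]
wrist_force: [-0.5, -0.1, 0.2]
gripper_width: 0.499
```

```bash
python3 - <<'E'
from h import *
plan([454.5,177.4,68],-.304+np.pi/2)
im,d=snap('top','top1')
snap('scene','scene1')
for o in objs(im,d): print(*o)
a=cv2.resize(im[70:330,60:400],None,fx=2.3,fy=2.3,interpolation=cv2.INTER_CUBIC);cv2.imwrite('pics/c1.png',a[:,:,::-1])
E
```

```text
clock 7.68 grasp [454.1 175.9 235. ] yaw 1.196 tilt 0.0019 w 0.499 F [-0.5 -0.1  0.2] q6 -0.90
shift in current axes [1.70e+00 1.00e-01 1.67e+02]
twist -0.071 = 0.6 rows shift in final axes [ 1.50e+00 -1.00e-01  1.67e+02] dist 167 rows 4.0
[435.  87.] 890 [ 815.  -457.6] [110.2  53.4] 1.198 0.0672 [70 43 28]
[128. 110.] 382 [759.9 272.4] [21.4 90. ] -0.994 0.0738 [157 116 137]
[168. 166.] 356 [626.1 178.4] [19.9 89.4] -0.499 0.0739 [160 131  91]
[ 98. 177.] 381 [598.9 342.2] [21.  89.9] -0.454 0.0739 [149 122  84]
[447. 176.] 213 [ 597.5 -469.4] [68.8 44.8] 0.248 0.0749 [111 101  89]
[427. 183.] 100 [ 587.2 -432.1] [63.9 21.1] 0.318 0.0769 [135 133 129]
[171. 228.] 137 [479.5 169.8] [19.  37.8] -0.159 0.0742 [163 134  93]
[287. 242.] 377 [ 456.2 -103.1] [120.1  49.4] 1.541 0.079 [64 66 67]
[229. 283.] 332 [351.7  33.8] [18.4 90.2] -1.492 0.0742 [175 124 148]
[150. 307.] 225 [304.5 221.1] [88.8 14.5] 0.543 0.0733 [141  96 115]
[244. 412.] 153 [55.9  0.3] [24.2 98.4] 1.558 0.0698 [57 57 54]
```

View pics/c1.png

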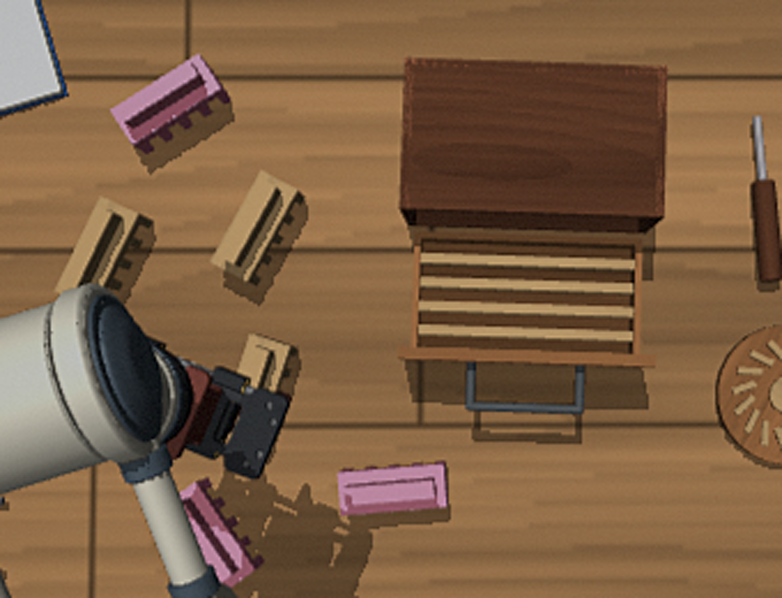

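The drawer is open and its four comb fins show as tan strips at crop x 420–635, y 260–330. I'll measure the comb now.

```bash
python3 - <<'E'
from h import *
f=np.load('top1.npz');W=cloud('top',f['d'])*1000
k=(abs(W[...,2]-46)<6)&(W[...,0]>480)&(W[...,0]<620)&(W[...,1]<5)&(W[...,1]>-210)
ys=W[k][:,1]; print(np.percentile(ys,[1,99]), np.median(W[k][:,2]))
yaw=-0.035;c,s=np.cos(yaw),np.sin(yaw)
# colour based per column: project chest-frame model; fit fin strips by brightness
n,l,st,ce=cv2.connectedComponentsWithStats(k.astype(np.uint8))
for i in range(1,n):
    if st[i,4]>60:
        p=W[l==i]; r=cv2.minAreaRect(p[:,:2].astype(np.float32)); print(st[i,4],np.round(p.mean(0),1),np.round(r[0],1),np.round(r[1],1),r[2])
# brightness-based rows
g=f['im'].astype(float).sum(2)
for u in (252,270,290,310,325):
    print(u,[(v,int(g[v,u]),*W[v,u].round().astype(int)) for v in range(172,228)] if u==290 else '')
E
```

```text
[-207.82724655    2.85975373] 46.360746285574024
146 [613.  -52.4  48.8] [613.9 -53.6] [ 17.2 117.9] 2.856567859649658
116 [ 609.4 -163.4   48.8] [ 610.  -163.2] [92.1  7.6] 87.88656616210938
401 [ 588.3 -102.1   45.9] [ 588.9 -102.2] [214.4  14.2] 89.216552734375
392 [ 563.4 -101.3   46.1] [ 563.4 -101.7] [214.   11.4] 87.51689910888672
380 [ 538.4 -103.8   46. ] [ 538.5 -102.8] [211.2  10.4] 87.92315673828125
380 [ 513.5 -102.3   46. ] [ 513.6 -101.7] [213.4  10.2] 88.04872131347656
252 
270 
290 [(172, 199, np.int64(614), np.int64(-110), np.int64(50)), (173, 185, np.int64(611), np.int64(-110), np.int64(52)), (174, 195, np.int64(609), np.int64(-110), np.int64(52)), (175, 114, np.int64(608), np.int64(-110), np.int64(42)), (176, 92, np.int64(609), np.int64(-111), np.int64(20)), (177, 170, np.int64(607), np.int64(-112), np.int64(14)), (178, 197, np.int64(604), np.int64(-112), np.int64(15)), (179, 173, np.int64(602), np.int64(-112), np.int64(18)), (180, 117, np.int64(599), np.int64(-112), np.int64(16)), (181, 332, np.int64(593), np.int64(-110), np.int64(45)), (182, 433, np.int64(590), 
[... 1906 characters left out ...]
47)), (216, 393, np.int64(509), np.int64(-110), np.int64(48)), (217, 204, np.int64(508), np.int64(-111), np.int64(17)), (218, 164, np.int64(505), np.int64(-111), np.int64(20)), (219, 160, np.int64(502), np.int64(-111), np.int64(20)), (220, 171, np.int64(500), np.int64(-111), np.int64(16)), (221, 167, np.int64(498), np.int64(-111), np.int64(19)), (222, 270, np.int64(493), np.int64(-107), np.int64(100)), (223, 288, np.int64(491), np.int64(-107), np.int64(97)), (224, 288, np.int64(488), np.int64(-107), np.int64(99)), (225, 285, np.int64(486), np.int64(-107), np.int64(100)), (226, 305, np.int64(484), np.int64(-107), np.int64(98)), (227, 207, np.int64(482), np.int64(-107), np.int64(96))]
310 
325
```

arm_command --plan '[{"tx": 0,"ty": 0,"tz": 0,"twist": -0.071,"gripper": 0.5},{"tx": 1.5,"ty": 0,"tz": 30,"twist": 0,"gripper": 0.5},{"tx": 0,"ty": 0,"tz": 35,"twist": 0,"gripper": 0.5},{"tx": 0,"ty": 0,"tz": 35,"twist": 0,"gripper": 0.5},{"tx": 0,"ty": 0,"tz": 28,"twist": 0,"gripper": 0.5},{"tx": 0,"ty": 0,"tz": 18,"twist": 0,"gripper": 0.5},{"tx": 0,"ty": 0,"tz": 10,"twist": 0,"gripper": 0.5},{"tx": 0,"ty": 0,"tz": 5,"twist": 0,"gripper": 0.5},{"tx": 0,"ty": 0,"tz": 3,"twist": 0,"gripper": 0.5},{"tx": 0,"ty": 0,"tz": 0,"twist": 0,"gripper": 0.5}]'

```text
clock: 8.62
eef_pos: [0.4553, 0.1776, 0.2353]
orientation: [3.141, -0.001, 1.26]
wrist_force: [0.4, -0.4, 0.5]
gripper_width: 0.496
```

```bash
python3 - <<'E'
from h import *
plan([454.5,177.4,68],-.304+np.pi/2)
im,d=snap('scene','scene2')
u,v=map(int,proj('scene',[.454,.177,.07])); print(u,v)
a=cv2.resize(im[v-70:v+50,u-80:u+80],None,fx=4.5,fy=4.5,interpolation=cv2.INTER_CUBIC);cv2.imwrite('pics/c2.png',a[:,:,::-1])
E
```

```text
clock 8.62 grasp [455.4 177.6  72.3] yaw 1.260 tilt 0.0009 w 0.496 F [ 0.4 -0.4  0.5] q6 -0.96
shift in current axes [-0.5 -0.8  4.3]
twist -0.007 = 0.1 rows shift in final axes [-0.5 -0.8  4.3] dist 4 rows 0.1
293 170
```

View pics/c2.png

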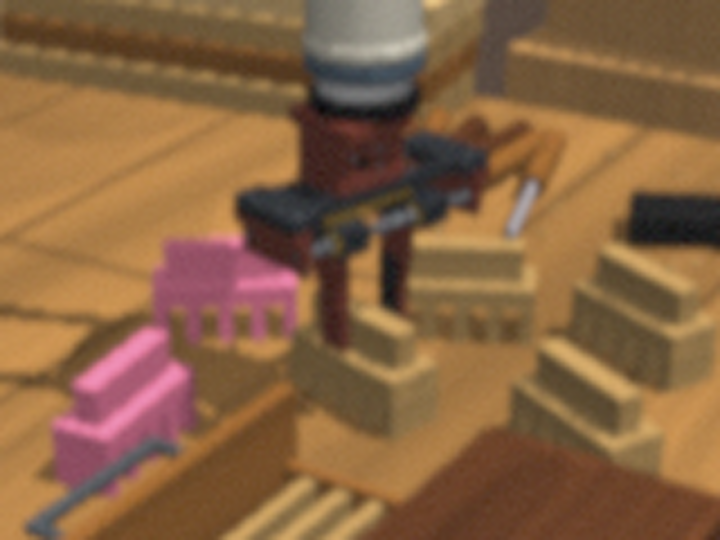

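The fingers straddle the rail of the tan block at crop (365,340). I'll drop 4 mm and grip.

arm_command --plan '[{"tx": 0,"ty": -0.8,"tz": 4,"twist": 0,"gripper": 0.5},{"tx": 0,"ty": 0,"tz": 0,"twist": 0,"gripper": 0.5},{"tx": 0,"ty": 0,"tz": 0,"twist": 0,"gripper": 0},{"tx": 0,"ty": 0,"tz": 0,"twist": 0,"gripper": 0},{"tx": 0,"ty": 0,"tz": 0,"twist": 0,"gripper": 0},{"tx": 0,"ty": 0,"tz": 0,"twist": 0,"gripper": 0},{"tx": 0,"ty": 0,"tz": 0,"twist": 0,"gripper": 0},{"tx": 0,"ty": 0,"tz": 0,"twist": 0,"gripper": 0}]'

```text
clock: 9.33
eef_pos: [0.4544, 0.1777, 0.2308]
orientation: [3.141, -0.0, 1.261]
wrist_force: [-0.0, 1.3, 1.7]
gripper_width: 0.202
```

arm_command --plan '[{"tx": 0,"ty": 0,"tz": -10,"twist": 0,"gripper": 0},{"tx": 0,"ty": 0,"tz": -20,"twist": 0,"gripper": 0},{"tx": 0,"ty": 0,"tz": -30,"twist": 0,"gripper": 0},{"tx": 0,"ty": 0,"tz": -30,"twist": 0,"gripper": 0},{"tx": 0,"ty": 0,"tz": -25,"twist": 0,"gripper": 0},{"tx": 0,"ty": 0,"tz": -15,"twist": 0,"gripper": 0},{"tx": 0,"ty": 0,"tz": -5,"twist": 0,"gripper": 0},{"tx": 0,"ty": 0,"tz": 0,"twist": -0.11,"gripper": 0},{"tx": 0,"ty": 0,"tz": 0,"twist": -0.11,"gripper": 0},{"tx": 0,"ty": 0,"tz": 0,"twist": -0.055,"gripper": 0}]'

```text
clock: 10.17
eef_pos: [0.4542, 0.1777, 0.3648]
orientation: [-3.14, 0.001, 1.542]
wrist_force: [-1.1, -0.2, -2.1]
gripper_width: 0.204
```

```bash
python3 - <<'E'
from h import *
plan([548.2,-187.5,200],-.034+np.pi/2)
E
```

```text
clock 10.17 grasp [454.  177.6 201.8] yaw 1.542 tilt 0.0016 w 0.204 F [-1.1 -0.2 -2.1] q6 -1.24
shift in current axes [-362.2  104.9    1.8]
twist 0.005 = 0.0 rows shift in final axes [-361.7  106.6    1.8] dist 377 rows 9.0
```

arm_command --plan '[{"tx": -20,"ty": 6,"tz": 0,"twist": 0,"gripper": 0},{"tx": -36,"ty": 10,"tz": 0,"twist": 0,"gripper": 0},{"tx": -38,"ty": 11,"tz": 0,"twist": 0,"gripper": 0},{"tx": -38,"ty": 11,"tz": 0,"twist": 0,"gripper": 0},{"tx": -38,"ty": 11,"tz": 0,"twist": 0,"gripper": 0},{"tx": -38,"ty": 11,"tz": 0,"twist": 0,"gripper": 0},{"tx": -38,"ty": 11,"tz": 0,"twist": 0,"gripper": 0},{"tx": -38,"ty": 11,"tz": 0,"twist": 0,"gripper": 0},{"tx": -38,"ty": 11,"tz": 0,"twist": 0,"gripper": 0},{"tx": -25,"ty": 8,"tz": 0,"twist": 0,"gripper": 0}]'

```text
clock: 11.0
eef_pos: [0.5432, -0.176, 0.3641]
orientation: [-3.139, 0.0, 1.534]
wrist_force: [-0.2, 0.3, -1.3]
gripper_width: 0.201
```

arm_command --plan '[{"tx": -10,"ty": 4,"tz": 0,"twist": 0,"gripper": 0},{"tx": -5,"ty": 2,"tz": 0,"twist": 0,"gripper": 0},{"tx": 0,"ty": 0,"tz": 0,"twist": 0,"gripper": 0},{"tx": 0,"ty": 0,"tz": 0,"twist": 0,"gripper": 0}]'

```text
clock: 11.33
eef_pos: [0.5487, -0.1868, 0.3652]
orientation: [-3.141, -0.001, 1.537]
wrist_force: [0.6, 0.2, -1.6]
gripper_width: 0.204
```

```bash
cat >> h.py <<'E'
def look(tag,box,k=3,name='top'):
    im,d=snap(name,tag)
    x0,x1,y0,y1=box
    a=cv2.resize(im[y0:y1,x0:x1],None,fx=k,fy=k,interpolation=cv2.INTER_CUBIC);cv2.imwrite(f'pics/{tag}c.png',a[:,:,::-1])
    return im,d
E
python3 - <<'E'
from h import *
plan([548.2,-187.5,130],-.034+np.pi/2)
look('t3',(200,400,120,300))
look('s3',(180,400,120,320),3,'scene')
E
```

```text
clock 11.33 grasp [ 548.5 -186.6  202.2] yaw 1.537 tilt 0.0014 w 0.204 F [ 0.6  0.2 -1.6] q6 -1.92
shift in current axes [-1.  -0.2 72.2]
twist 0.000 = 0.0 rows shift in final axes [-0.9 -0.3 72.2] dist 72 rows 1.7
```

View pics/t3c.png

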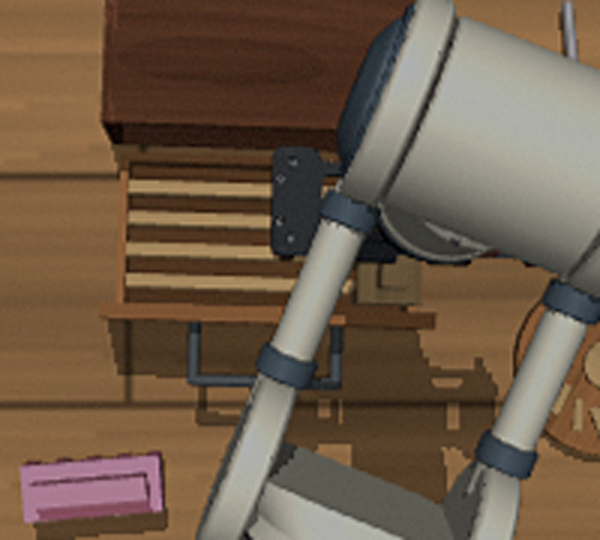

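View pics/s3c.png

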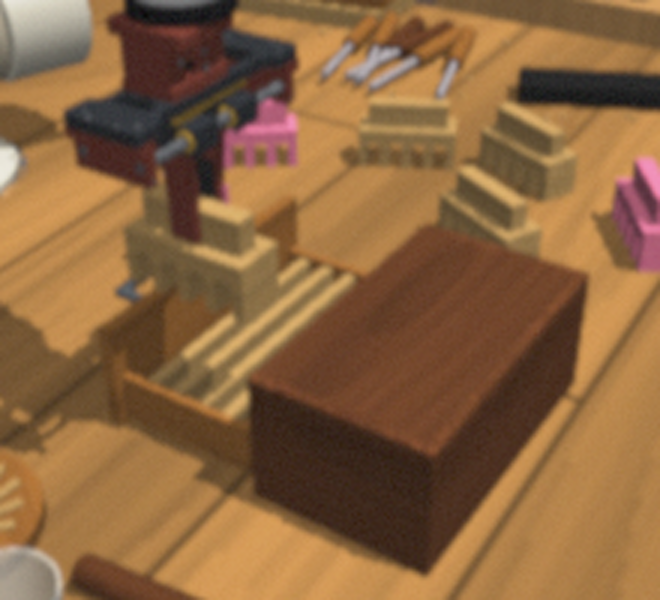

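```bash
cat >> h.py <<'E'
def endx(d,cx,cy,z0,yaw=-0.034):
    """spine end faces in drawer axes (scene cam), z0=block underside mm"""
    W=cloud('scene',d)*1000
    c,s=np.cos(yaw),np.sin(yaw)
    X=(W[...,0]-cx)*c+(W[...,1]-cy)*s; Y=-(W[...,0]-cx)*s+(W[...,1]-cy)*c; Z=W[...,2]-z0
    k=(abs(X)<75)&(abs(Y)<40)
    for zl,zh,n in((33,43,'spine'),(50,72,'rail'),(2,28,'fins')):
        q=k&(Z>zl)&(Z<zh)&(X>35)
        h,e=np.histogram(X[q],np.arange(35,70,1)); print(n,'X hist from35',h)
        if q.sum():
            print('  Y',np.percentile(Y[q],[2,98]).round(1))
    q=k&(Z>70)&(Z<80); print('railtop z',np.median(Z[q]) if q.sum() else None)
E
python3 -c "
from h import *
endx(np.load('s3.npz')['d'],548.5,-186.6,134)"
```

```text
spine X hist from35 [ 0  3  2  1  4  1  1  1  1  3  0  1  2  2  3  1  2  2  9 22 19  0  0  0
  0  0  0  0  0  0  0  0  0  0]
  Y [-22.9  20.6]
rail X hist from35 [ 6  3  1  3  3  8  2  4 11 22 14  0  0  0  0  0  0  0  0  0  0  0  0  0
  0  0  0  0  0  0  0  0  0  0]
  Y [-10.2   9.1]
fins X hist from35 [ 0  0  0  0  0  0  0  0  0  1  2  3  5  4  1  4  5  6 24 63 39  3  0  0
  0  0  0  0  0  0  0  0  0  0]
  Y [-22.7  21.8]
railtop z 74.68832868860905
```

The block's end face sits at +54.8 mm where 55 is expected, so it is centred in the grip. I'll lower it.

arm_command --plan '[{"tx": -1,"ty": 0,"tz": 15,"twist": 0,"gripper": 0},{"tx": 0,"ty": 0,"tz": 20,"twist": 0,"gripper": 0},{"tx": 0,"ty": 0,"tz": 20,"twist": 0,"gripper": 0},{"tx": 0,"ty": 0,"tz": 12,"twist": 0,"gripper": 0},{"tx": 0,"ty": 0,"tz": 8,"twist": 0,"gripper": 0},{"tx": 0,"ty": 0,"tz": 4,"twist": 0,"gripper": 0},{"tx": 0,"ty": 0,"tz": 3,"twist": 0,"gripper": 0},{"tx": 0,"ty": 0,"tz": 3,"twist": 0,"gripper": 0},{"tx": 0,"ty": 0,"tz": 3,"twist": 0,"gripper": 0},{"tx": 0,"ty": 0,"tz": 3,"twist": 0,"gripper": 0}]'

```text
clock: 12.27
eef_pos: [0.5488, -0.1888, 0.2753]
orientation: [3.14, 0.001, 1.536]
wrist_force: [-0.3, 0.3, -2.2]
gripper_width: 0.207
```

arm_command --plan '[{"tx": 0,"ty": 0,"tz": 3,"twist": 0,"gripper": 0},{"tx": 0,"ty": 0,"tz": 3,"twist": 0,"gripper": 0},{"tx": 0,"ty": 0,"tz": 3,"twist": 0,"gripper": 0},{"tx": 0,"ty": 0,"tz": 3,"twist": 0,"gripper": 0}]'

```text
clock: 12.6
eef_pos: [0.5486, -0.1888, 0.2624]
orientation: [3.142, -0.0, 1.536]
wrist_force: [0.5, -0.0, -2.2]
gripper_width: 0.204
```

```bash
python3 - <<'E'
from h import *
plan([548.2,-187.5,86],-.034+np.pi/2)
E
```

```text
clock 12.60 grasp [ 548.6 -188.8   99.4] yaw 1.536 tilt 0.0000 w 0.204 F [ 0.5 -0.  -2.2] q6 -1.93
shift in current axes [ 1.3 -0.5 13.4]
twist -0.001 = 0.0 rows shift in final axes [ 1.3 -0.5 13.4] dist 13 rows 0.3
```

Already below fin-top height with no contact force, so it is engaging cleanly. I'll continue to the floor, release and lift.

arm_command --plan '[{"tx": 0,"ty": 0,"tz": 3,"twist": 0,"gripper": 0},{"tx": 0,"ty": 0,"tz": 3,"twist": 0,"gripper": 0},{"tx": 0,"ty": 0,"tz": 3,"twist": 0,"gripper": 0},{"tx": 0,"ty": 0,"tz": 2.5,"twist": 0,"gripper": 0},{"tx": 0,"ty": 0,"tz": 1,"twist": 0,"gripper": 0},{"tx": 0,"ty": 0,"tz": 0,"twist": 0,"gripper": 0}]'

```text
clock: 13.1
eef_pos: [0.5486, -0.1887, 0.2497]
orientation: [-3.141, -0.0, 1.536]
wrist_force: [0.1, 1.9, -1.9]
gripper_width: 0.206
```

arm_command --plan '[{"tx": 0,"ty": 0,"tz": 0,"twist": 0,"gripper": 0.45},{"tx": 0,"ty": 0,"tz": 0,"twist": 0,"gripper": 0.45},{"tx": 0,"ty": 0,"tz": 0,"twist": 0,"gripper": 0.45},{"tx": 0,"ty": 0,"tz": -20,"twist": 0,"gripper": 0.45},{"tx": 0,"ty": 0,"tz": -30,"twist": 0,"gripper": 0.45},{"tx": 0,"ty": 0,"tz": -30,"twist": 0,"gripper": 0.45},{"tx": 0,"ty": 0,"tz": -25,"twist": 0,"gripper": 0.45},{"tx": 0,"ty": 0,"tz": -15,"twist": 0,"gripper": 0.45}]'

```text
clock: 13.77
eef_pos: [0.5486, -0.1888, 0.3746]
orientation: [3.136, 0.002, 1.536]
wrist_force: [0.9, 0.2, -0.2]
gripper_width: 0.45
```

```bash
python3 - <<'E'
from h import *
plan([462.6,314.9,200],.434+np.pi/2)
E
```

```text
clock 13.77 grasp [ 549.4 -189.1  211.6] yaw 1.536 tilt 0.0055 w 0.450 F [ 0.9  0.2 -0.2] q6 -1.93
shift in current axes [ 500.7 -104.4   10.1]
twist -0.469 = 3.8 rows shift in final axes [493.8 133.1  11.6] dist 512 rows 12.3
```

arm_command --plan '[{"tx": 25,"ty": -5,"tz": 0,"twist": 0,"gripper": 0.5},{"tx": 38,"ty": -8,"tz": 0,"twist": 0,"gripper": 0.5},{"tx": 38,"ty": -8,"tz": 0,"twist": 0,"gripper": 0.5},{"tx": 38,"ty": -8,"tz": 0,"twist": 0,"gripper": 0.5},{"tx": 38,"ty": -8,"tz": 0,"twist": 0,"gripper": 0.5},{"tx": 38,"ty": -8,"tz": 0,"twist": 0,"gripper": 0.5},{"tx": 38,"ty": -8,"tz": 0,"twist": 0,"gripper": 0.5},{"tx": 38,"ty": -8,"tz": 0,"twist": 0,"gripper": 0.5},{"tx": 38,"ty": -8,"tz": 0,"twist": 0,"gripper": 0.5},{"tx": 38,"ty": -8,"tz": 0,"twist": 0,"gripper": 0.5}]'

```text
clock: 14.6
eef_pos: [0.4836, 0.1824, 0.3709]
orientation: [3.14, -0.0, 1.536]
wrist_force: [0.3, -0.1, 0.1]
gripper_width: 0.499
```

```bash
python3 - <<'E'
from h import *
im,d=look('t4',(60,360,80,330),2.6)
for o in objs(im,d): print(*o)
plan([462.6,314.9,120],.434+np.pi/2)
E
```

```text
[435.  88.] 895 [ 815.4 -457.1] [109.9  53.4] 1.189 0.0672 [69 42 28]
[128. 110.] 385 [760.1 272.4] [20.7 90.3] -0.996 0.0733 [155 114 135]
[168. 166.] 357 [625.9 178.6] [19.5 89. ] -0.497 0.074 [157 129  89]
[103. 166.] 130 [622.7 331. ] [20.1 36.5] -0.704 0.0739 [151 123  85]
[441. 178.] 305 [ 594.2 -456.1] [68.3 71.8] -1.209 0.0751 [116 109 100]
[323. 199.] 555 [ 548.3 -188.9] [ 44.6 109.9] -0.027 0.0642 [155 127  88]
[287. 242.] 378 [ 456.1 -104. ] [122.   49.5] 1.545 0.0792 [63 65 66]
[229. 283.] 331 [351.8  33.6] [18.4 89.7] -1.49 0.074 [171 121 145]
[244. 412.] 148 [56.1  0.2] [24.3 98.4] 1.559 0.0694 [56 56 53]
clock 14.65 grasp [482.3 188.7 207.7] yaw 1.542 tilt 0.0050 w 0.501 F [-3.   2.5 -0.4] q6 -1.24
shift in current axes [125.1 -23.3  88.3]
twist -0.463 = 3.7 rows shift in final axes [122.8  35.2  87.7] dist 155 rows 3.7
```

View pics/t4c.png

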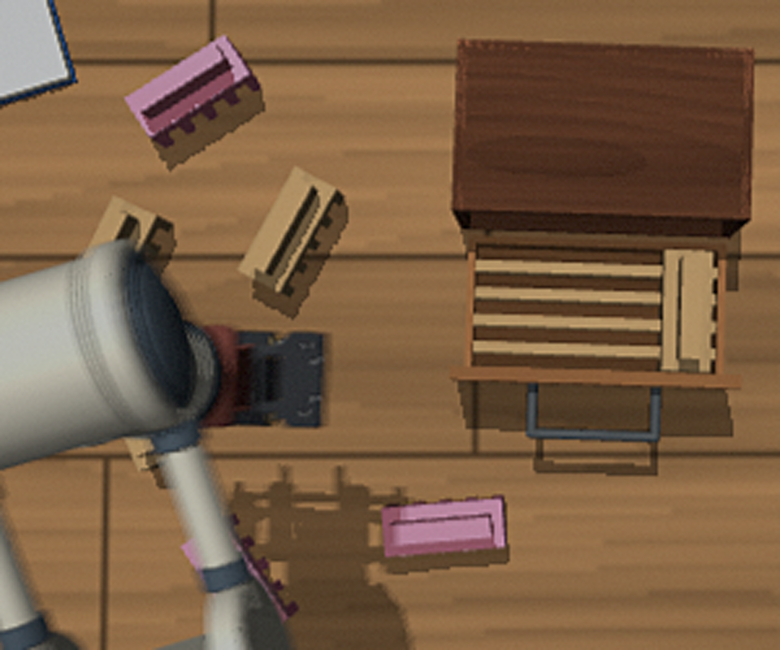

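The first block is seated, with its spine top at z 64.2 as expected. On to the tan block at top-image (115,237).

arm_command --plan '[{"tx": 0,"ty": 0,"tz": 0,"twist": -0.116,"gripper": 0.5},{"tx": 0,"ty": 0,"tz": 0,"twist": -0.116,"gripper": 0.5},{"tx": 0,"ty": 0,"tz": 0,"twist": -0.116,"gripper": 0.5},{"tx": 0,"ty": 0,"tz": 0,"twist": -0.115,"gripper": 0.5},{"tx": 31,"ty": 9,"tz": 22,"twist": 0,"gripper": 0.5},{"tx": 31,"ty": 9,"tz": 22,"twist": 0,"gripper": 0.5},{"tx": 31,"ty": 9,"tz": 22,"twist": 0,"gripper": 0.5},{"tx": 20,"ty": 5,"tz": 12,"twist": 0,"gripper": 0.5},{"tx": 10,"ty": 3,"tz": 5,"twist": 0,"gripper": 0.5},{"tx": 0,"ty": 0,"tz": 0,"twist": 0,"gripper": 0.5}]'

```text
clock: 15.48
eef_pos: [0.4646, 0.3084, 0.2858]
orientation: [-3.139, -0.0, 2.002]
wrist_force: [0.4, 0.5, -0.2]
gripper_width: 0.504
```

```bash
python3 - <<'E'
from h import *
im,d=look('s5',(220,400,90,210),4,'scene')
W=cloud('scene',d)*1000
k=(abs(W[...,2]-72)<4)&(abs(W[...,0]-462)<70)&(abs(W[...,1]-315)<60)
p=W[k]; r=cv2.minAreaRect(p[:,:2].astype(np.float32)); print(len(p),r,p.mean(0))
plan([462.6,314.9,68],.434+np.pi/2)
E
```

```text
101 ((462.225341796875, 314.93133544921875), (89.06819915771484, 24.670625686645508), 25.506189346313477) [462.41233698 310.97825918  72.61832206]
clock 15.53 grasp [465.2 307.2 124.2] yaw 2.001 tilt 0.0008 w 0.498 F [-0.7  1.2  1. ] q6 -1.48
shift in current axes [ 8.1  0.9 56.2]
twist -0.004 = 0.0 rows shift in final axes [ 8.   0.9 56.2] dist 57 rows 1.4
```

View pics/s5c.png

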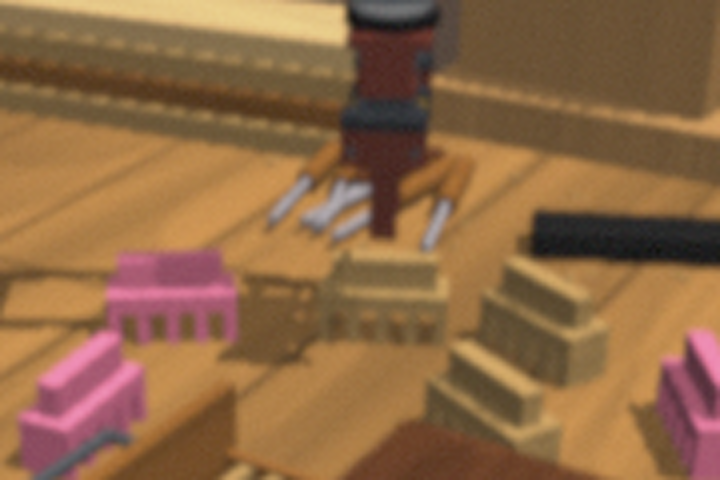

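The block has not moved, measured at (462.2, 314.9). I'll descend and grip.

arm_command --plan '[{"tx": 8,"ty": 0.9,"tz": 0,"twist": -0.008,"gripper": 0.5},{"tx": 0,"ty": 0,"tz": 12,"twist": 0,"gripper": 0.5},{"tx": 0,"ty": 0,"tz": 16,"twist": 0,"gripper": 0.5},{"tx": 0,"ty": 0,"tz": 12,"twist": 0,"gripper": 0.5},{"tx": 0,"ty": 0,"tz": 8,"twist": 0,"gripper": 0.5},{"tx": 0,"ty": 0,"tz": 5,"twist": 0,"gripper": 0.5},{"tx": 0,"ty": 0,"tz": 3,"twist": 0,"gripper": 0.5},{"tx": 0,"ty": 0,"tz": 0,"twist": 0,"gripper": 0.5}]'

```text
clock: 16.2
eef_pos: [0.4628, 0.3145, 0.2306]
orientation: [-3.141, 0.0, 2.007]
wrist_force: [0.5, 0.3, -0.0]
gripper_width: 0.5
```

```bash
python3 - <<'E'
from h import *
plan([462.4,314.9,68],.438+np.pi/2)
E
```

```text
clock 16.20 grasp [462.6 314.4  67.6] yaw 2.007 tilt 0.0008 w 0.500 F [ 0.5  0.3 -0. ] q6 -1.47
shift in current axes [ 0.5 -0.  -0.4]
twist -0.002 = 0.0 rows shift in final axes [ 0.5 -0.  -0.4] dist 1 rows 0.0
```

Next: grip, lift 134 mm, and turn +0.47 (yaw 2.007 to 1.537).

arm_command --plan '[{"tx": 0,"ty": 0,"tz": 0,"twist": 0,"gripper": 0},{"tx": 0,"ty": 0,"tz": 0,"twist": 0,"gripper": 0},{"tx": 0,"ty": 0,"tz": 0,"twist": 0,"gripper": 0},{"tx": 0,"ty": 0,"tz": 0,"twist": 0,"gripper": 0},{"tx": 0,"ty": 0,"tz": 0,"twist": 0,"gripper": 0},{"tx": 0,"ty": 0,"tz": 0,"twist": 0,"gripper": 0},{"tx": 0,"ty": 0,"tz": -10,"twist": 0,"gripper": 0},{"tx": 0,"ty": 0,"tz": -20,"twist": 0,"gripper": 0},{"tx": 0,"ty": 0,"tz": -30,"twist": 0,"gripper": 0},{"tx": 0,"ty": 0,"tz": -30,"twist": 0,"gripper": 0}]'

```text
clock: 17.03
eef_pos: [0.4623, 0.3145, 0.3213]
orientation: [-3.139, 0.0, 2.007]
wrist_force: [-0.2, -0.3, -1.0]
gripper_width: 0.202
```

arm_command --plan '[{"tx": 0,"ty": 0,"tz": -25,"twist": 0,"gripper": 0},{"tx": 0,"ty": 0,"tz": -15,"twist": 0,"gripper": 0},{"tx": 0,"ty": 0,"tz": -5,"twist": 0,"gripper": 0},{"tx": 0,"ty": 0,"tz": 0,"twist": 0.11,"gripper": 0},{"tx": 0,"ty": 0,"tz": 0,"twist": 0.11,"gripper": 0},{"tx": 0,"ty": 0,"tz": 0,"twist": 0.11,"gripper": 0},{"tx": 0,"ty": 0,"tz": 0,"twist": 0.09,"gripper": 0},{"tx": 0,"ty": 0,"tz": 0,"twist": 0.05,"gripper": 0},{"tx": 0,"ty": 0,"tz": 0,"twist": 0,"gripper": 0}]'

```text
clock: 17.78
eef_pos: [0.4626, 0.3147, 0.3649]
orientation: [-3.14, 0.001, 1.535]
wrist_force: [0.7, 0.5, -1.3]
gripper_width: 0.201
```

```bash
python3 - <<'E'
from h import *
plan([550.1,-133.5,200],1.537)
E
```

```text
clock 17.78 grasp [462.3 314.5 201.9] yaw 1.535 tilt 0.0023 w 0.201 F [ 0.7  0.5 -1.3] q6 -1.00
shift in current axes [-444.6  103.7    2.2]
twist -0.002 = 0.0 rows shift in final axes [-444.8  102.9    1.9] dist 457 rows 10.9
```

arm_command --plan '[{"tx": -20,"ty": 4.6,"tz": 0,"twist": 0,"gripper": 0},{"tx": -36,"ty": 8.4,"tz": 0,"twist": 0,"gripper": 0},{"tx": -36,"ty": 8.4,"tz": 0,"twist": 0,"gripper": 0},{"tx": -36,"ty": 8.4,"tz": 0,"twist": 0,"gripper": 0},{"tx": -36,"ty": 8.4,"tz": 0,"twist": 0,"gripper": 0},{"tx": -36,"ty": 8.4,"tz": 0,"twist": 0,"gripper": 0},{"tx": -36,"ty": 8.4,"tz": 0,"twist": 0,"gripper": 0},{"tx": -36,"ty": 8.4,"tz": 0,"twist": 0,"gripper": 0},{"tx": -36,"ty": 8.4,"tz": 0,"twist": 0,"gripper": 0},{"tx": -36,"ty": 8.4,"tz": 0,"twist": 0,"gripper": 0}]'

```text
clock: 18.62
eef_pos: [0.5311, -0.0336, 0.3655]
orientation: [-3.141, -0.0, 1.539]
wrist_force: [1.1, 0.4, -1.6]
gripper_width: 0.202
```

arm_command --plan '[{"tx": -36,"ty": 8.4,"tz": 0,"twist": 0,"gripper": 0},{"tx": -30,"ty": 6.8,"tz": 0,"twist": 0,"gripper": 0},{"tx": -20,"ty": 4.6,"tz": 0,"twist": 0,"gripper": 0},{"tx": -10,"ty": 2.3,"tz": 0,"twist": 0,"gripper": 0},{"tx": -5,"ty": 1,"tz": 0,"twist": 0,"gripper": 0},{"tx": 0,"ty": 0,"tz": 0,"twist": 0,"gripper": 0},{"tx": 0,"ty": 0,"tz": 0,"twist": 0,"gripper": 0}]'

```text
clock: 19.2
eef_pos: [0.5509, -0.1326, 0.3659]
orientation: [-3.141, -0.001, 1.538]
wrist_force: [0.6, 0.4, -1.7]
gripper_width: 0.199
```

```bash
python3 - <<'E'
from h import *
plan([550.1,-133.5,130],1.537)
s=status.sense();p=s['eef_pos']*1000
im,d=look('s6',(180,400,100,300),3,'scene')
endx(d,550.1,-133.5,p[2]-163-68)
E
```

```text
clock 19.20 grasp [ 550.8 -132.4  202.9] yaw 1.538 tilt 0.0009 w 0.199 F [ 0.6  0.4 -1.7] q6 -1.83
shift in current axes [-1.1 -0.7 72.9]
twist 0.001 = 0.0 rows shift in final axes [-1.1 -0.7 72.9] dist 73 rows 1.7
spine X hist from35 [ 1  1  2  1  1  1  1  2  1  2  2  1  1  1  1  3  0  3  1 16 20  9  0  0
  0  0  0  0  0  0  0  0  0  0]
  Y [-21.9  19.5]
rail X hist from35 [ 3  2  5  3  2  3  2  5  5 17 21  4  0  0  0  0  0  0  0  0  0  0  0  0
  0  0  0  0  0  0  0  0  0  0]
  Y [-9.5  8.3]
fins X hist from35 [ 0  0  0  0  0  0  0  0  0  0  1  6  2  1  5  3  5  1 12 56 38  8  1  0
  0  0  0  0  0  0  0  0  0  0]
  Y [-21.8  20.7]
railtop z 73.51762419335354
```

View pics/s6c.png

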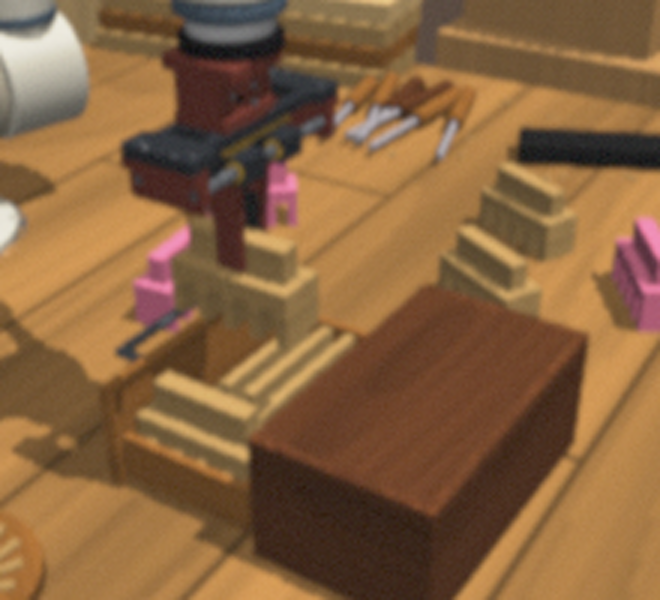

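The held block is level and centred over the second slot, and the first block is seated at right. I'll lower it.

arm_command --plan '[{"tx": -1,"ty": -0.7,"tz": 15,"twist": 0,"gripper": 0},{"tx": 0,"ty": 0,"tz": 20,"twist": 0,"gripper": 0},{"tx": 0,"ty": 0,"tz": 20,"twist": 0,"gripper": 0},{"tx": 0,"ty": 0,"tz": 12,"twist": 0,"gripper": 0},{"tx": 0,"ty": 0,"tz": 8,"twist": 0,"gripper": 0},{"tx": 0,"ty": 0,"tz": 5,"twist": 0,"gripper": 0},{"tx": 0,"ty": 0,"tz": 4,"twist": 0,"gripper": 0},{"tx": 0,"ty": 0,"tz": 4,"twist": 0,"gripper": 0},{"tx": 0,"ty": 0,"tz": 4,"twist": 0,"gripper": 0},{"tx": 0,"ty": 0,"tz": 4,"twist": 0,"gripper": 0}]'

```text
clock: 20.08
eef_pos: [0.5504, -0.1345, 0.2706]
orientation: [3.14, 0.0, 1.537]
wrist_force: [0.3, -0.7, -1.9]
gripper_width: 0.202
```

arm_command --plan '[{"tx": 0,"ty": 0,"tz": 4,"twist": 0,"gripper": 0},{"tx": 0,"ty": 0,"tz": 4,"twist": 0,"gripper": 0},{"tx": 0,"ty": 0,"tz": 3,"twist": 0,"gripper": 0},{"tx": 0,"ty": 0,"tz": 3,"twist": 0,"gripper": 0},{"tx": 0,"ty": 0,"tz": 0,"twist": 0,"gripper": 0}]'

```text
clock: 20.5
eef_pos: [0.55, -0.1344, 0.2552]
orientation: [-3.14, -0.0, 1.537]
wrist_force: [-0.0, 0.6, -2.3]
gripper_width: 0.204
```

TCP is at 0.255 and the floor is at 0.249. Six more millimetres, then release and lift.

arm_command --plan '[{"tx": 0,"ty": 0,"tz": 3,"twist": 0,"gripper": 0},{"tx": 0,"ty": 0,"tz": 2.5,"twist": 0,"gripper": 0},{"tx": 0,"ty": 0,"tz": 0.5,"twist": 0,"gripper": 0},{"tx": 0,"ty": 0,"tz": 0,"twist": 0,"gripper": 0}]'

```text
clock: 20.83
eef_pos: [0.5501, -0.1344, 0.2499]
orientation: [-3.141, -0.0, 1.537]
wrist_force: [0.2, -0.3, -2.4]
gripper_width: 0.201
```

arm_command --plan '[{"tx": 0,"ty": 0,"tz": 0,"twist": 0,"gripper": 0.45},{"tx": 0,"ty": 0,"tz": 0,"twist": 0,"gripper": 0.45},{"tx": 0,"ty": 0,"tz": 0,"twist": 0,"gripper": 0.45},{"tx": 0,"ty": 0,"tz": -20,"twist": 0,"gripper": 0.45},{"tx": 0,"ty": 0,"tz": -30,"twist": 0,"gripper": 0.45},{"tx": 0,"ty": 0,"tz": -30,"twist": 0,"gripper": 0.45},{"tx": 0,"ty": 0,"tz": -25,"twist": 0,"gripper": 0.45},{"tx": 0,"ty": 0,"tz": -15,"twist": 0,"gripper": 0.45}]'

```text
clock: 21.5
eef_pos: [0.5502, -0.1344, 0.3745]
orientation: [3.136, 0.001, 1.537]
wrist_force: [0.6, 0.6, 0.0]
gripper_width: 0.449
```

```bash
python3 - <<'E'
from h import *
plan([626.1,178.5,120],-.497+np.pi/2)
E
```

```text
clock 21.50 grasp [ 551.  -134.7  211.5] yaw 1.537 tilt 0.0053 w 0.449 F [0.6 0.6 0. ] q6 -1.84
shift in current axes [315.7  64.   91.4]
twist 0.463 = 3.7 rows shift in final axes [311.1 -83.3  91.5] dist 335 rows 8.0
```

arm_command --plan '[{"tx": 22,"ty": 5,"tz": 0,"twist": 0,"gripper": 0.5},{"tx": 36,"ty": 7,"tz": 0,"twist": 0,"gripper": 0.5},{"tx": 36,"ty": 7,"tz": 0,"twist": 0,"gripper": 0.5},{"tx": 36,"ty": 7,"tz": 0,"twist": 0,"gripper": 0.5},{"tx": 36,"ty": 7,"tz": 0,"twist": 0,"gripper": 0.5},{"tx": 36,"ty": 7,"tz": 0,"twist": 0,"gripper": 0.5},{"tx": 36,"ty": 7,"tz": 0,"twist": 0,"gripper": 0.5},{"tx": 36,"ty": 8,"tz": 0,"twist": 0,"gripper": 0.5},{"tx": 26,"ty": 6,"tz": 0,"twist": 0,"gripper": 0.5},{"tx": 15,"ty": 3,"tz": 0,"twist": 0,"gripper": 0.5}]'

```text
clock: 22.33
eef_pos: [0.6249, 0.1813, 0.37]
orientation: [3.142, -0.001, 1.54]
wrist_force: [-0.3, 0.8, -0.1]
gripper_width: 0.501
```

arm_command --plan '[{"tx": 0,"ty": 0,"tz": 20,"twist": 0.12,"gripper": 0.5},{"tx": 0,"ty": 0,"tz": 25,"twist": 0.12,"gripper": 0.5},{"tx": 0,"ty": 0,"tz": 22,"twist": 0.12,"gripper": 0.5},{"tx": 0,"ty": 0,"tz": 15,"twist": 0.1,"gripper": 0.5},{"tx": 0,"ty": 0,"tz": 5,"twist": 0,"gripper": 0.5},{"tx": 0,"ty": 0,"tz": 0,"twist": 0,"gripper": 0.5}]'

```text
clock: 22.83
eef_pos: [0.6246, 0.1776, 0.2814]
orientation: [-3.139, 0.002, 1.079]
wrist_force: [-0.4, -0.2, -0.1]
gripper_width: 0.501
```

```bash
python3 - <<'E'
from h import *
im,d=look('s7',(250,430,110,230),4,'scene')
W=cloud('scene',d)*1000
k=(abs(W[...,2]-72)<4)&(abs(W[...,0]-626)<70)&(abs(W[...,1]-178)<60)
p=W[k]; r=cv2.minAreaRect(p[:,:2].astype(np.float32)); print(len(p),r,p.mean(0))
plan([626.1,178.5,68],-.497+np.pi/2)
im,d=snap('top','t7')
for o in objs(im,d): print(*o)
E
```

```text
119 ((626.0660400390625, 177.6420135498047), (21.448999404907227, 91.46648406982422), 62.121864318847656) [630.09137714 173.2586655   72.79972815]
clock 22.88 grasp [624.8 177.6 120.3] yaw 1.080 tilt 0.0006 w 0.500 F [0.8 0.7 1.1] q6 -0.85
shift in current axes [ 1.4  0.8 52.3]
twist 0.006 = 0.0 rows shift in final axes [ 1.4  0.8 52.3] dist 52 rows 1.3
[435.  88.] 878 [ 815.5 -457.2] [109.4  52.7] 1.202 0.0672 [67 40 27]
[ 99. 176.] 348 [599.6 341.7] [20.9 88.1] -0.398 0.0735 [135 110  76]
[440. 178.] 312 [ 594.6 -456.5] [70.1 71.2] -1.224 0.0758 [113 106  96]
[300. 199.] 553 [ 550.1 -134.5] [ 44.1 109.4] -0.038 0.0641 [154 126  87]
[323. 199.] 553 [ 548.4 -188.8] [ 44.1 109.8] -0.031 0.0641 [149 122  84]
[287. 242.] 378 [ 456.2 -103. ] [120.1  49.5] 1.541 0.079 [61 63 64]
[229. 283.] 331 [351.6  33.8] [18.6 90.1] -1.492 0.074 [161 112 134]
[245. 412.] 161 [55.5 -1.4] [100.6  25.7] 1.537 0.0697 [49 50 47]
```

View pics/s7c.png

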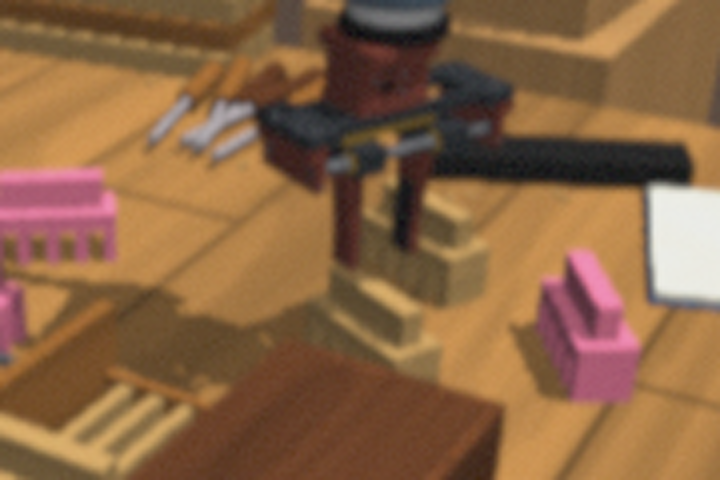

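Both placed blocks read 64.1. The third has not moved, so I'll descend and grip.

arm_command --plan '[{"tx": 1.2,"ty": 0.8,"tz": 8,"twist": 0.003,"gripper": 0.5},{"tx": 0,"ty": 0,"tz": 14,"twist": 0,"gripper": 0.5},{"tx": 0,"ty": 0,"tz": 12,"twist": 0,"gripper": 0.5},{"tx": 0,"ty": 0,"tz": 9,"twist": 0,"gripper": 0.5},{"tx": 0,"ty": 0,"tz": 6,"twist": 0,"gripper": 0.5},{"tx": 0,"ty": 0,"tz": 3,"twist": 0,"gripper": 0.5},{"tx": 0,"ty": 0,"tz": 0,"twist": 0,"gripper": 0.5},{"tx": 0,"ty": 0,"tz": 0,"twist": 0,"gripper": 0.5}]'

```text
clock: 23.6
eef_pos: [0.6261, 0.179, 0.2312]
orientation: [-3.142, 0.0, 1.074]
wrist_force: [-0.6, -0.4, 0.5]
gripper_width: 0.5
```

arm_command --plan '[{"tx": 0,"ty": 0,"tz": 0,"twist": 0,"gripper": 0},{"tx": 0,"ty": 0,"tz": 0,"twist": 0,"gripper": 0},{"tx": 0,"ty": 0,"tz": 0,"twist": 0,"gripper": 0},{"tx": 0,"ty": 0,"tz": 0,"twist": 0,"gripper": 0},{"tx": 0,"ty": 0,"tz": 0,"twist": 0,"gripper": 0},{"tx": 0,"ty": 0,"tz": 0,"twist": 0,"gripper": 0}]'

```text
clock: 24.1
eef_pos: [0.6261, 0.1789, 0.2316]
orientation: [3.141, -0.0, 1.074]
wrist_force: [0.1, 0.7, 1.1]
gripper_width: 0.204
```

arm_command --plan '[{"tx": 0,"ty": 0,"tz": -10,"twist": 0,"gripper": 0},{"tx": 0,"ty": 0,"tz": -20,"twist": 0,"gripper": 0},{"tx": 0,"ty": 0,"tz": -30,"twist": 0,"gripper": 0},{"tx": 0,"ty": 0,"tz": -30,"twist": 0,"gripper": 0},{"tx": 0,"ty": 0,"tz": -25,"twist": 0,"gripper": 0},{"tx": 0,"ty": 0,"tz": -15,"twist": -0.05,"gripper": 0},{"tx": 0,"ty": 0,"tz": -5,"twist": -0.11,"gripper": 0},{"tx": 0,"ty": 0,"tz": 0,"twist": -0.12,"gripper": 0},{"tx": 0,"ty": 0,"tz": 0,"twist": -0.12,"gripper": 0},{"tx": 0,"ty": 0,"tz": 0,"twist": -0.06,"gripper": 0}]'

```text
clock: 24.93
eef_pos: [0.6259, 0.1789, 0.3662]
orientation: [-3.141, 0.0, 1.54]
wrist_force: [-0.8, 1.0, -3.2]
gripper_width: 0.203
```

```bash
python3 - <<'E'
from h import *
plan([551.9,-79.5,200],1.537)
E
```

```text
clock 24.93 grasp [625.8 178.8 203.2] yaw 1.540 tilt 0.0008 w 0.203 F [-0.8  1.  -3.2] q6 -1.31
shift in current axes [-260.5  -66.     3.3]
twist 0.003 = 0.0 rows shift in final axes [-260.7  -65.2    3.2] dist 269 rows 6.4
```

arm_command --plan '[{"tx": -18,"ty": -4.5,"tz": 0,"twist": 0,"gripper": 0},{"tx": -32,"ty": -8,"tz": 0,"twist": 0,"gripper": 0},{"tx": -34,"ty": -8.6,"tz": 0,"twist": 0,"gripper": 0},{"tx": -34,"ty": -8.6,"tz": 0,"twist": 0,"gripper": 0},{"tx": -34,"ty": -8.6,"tz": 0,"twist": 0,"gripper": 0},{"tx": -34,"ty": -8.6,"tz": 0,"twist": 0,"gripper": 0},{"tx": -34,"ty": -8.6,"tz": 0,"twist": 0,"gripper": 0},{"tx": -24,"ty": -6,"tz": 0,"twist": 0,"gripper": 0},{"tx": -12,"ty": -3,"tz": 0,"twist": 0.003,"gripper": 0},{"tx": -4.6,"ty": -1,"tz": 0,"twist": 0,"gripper": 0}]'

```text
clock: 25.77
eef_pos: [0.5504, -0.0809, 0.3663]
orientation: [-3.141, 0.0, 1.528]
wrist_force: [0.8, 0.2, -1.9]
gripper_width: 0.204
```

arm_command --plan '[{"tx": 0,"ty": 0,"tz": 0,"twist": 0,"gripper": 0},{"tx": 0,"ty": 0,"tz": 0,"twist": 0,"gripper": 0}]'

```text
clock: 25.93
eef_pos: [0.5513, -0.0784, 0.3661]
orientation: [-3.142, -0.001, 1.532]
wrist_force: [0.1, -0.7, -2.7]
gripper_width: 0.204
```

```bash
python3 - <<'E'
from h import *
plan([551.9,-79.5,130],1.537)
s=status.sense();p=s['eef_pos']*1000
im,d=look('s8',(180,400,100,300),3,'scene')
endx(d,551.9,-79.5,p[2]-163-68)
E
```

```text
clock 25.93 grasp [551.3 -78.2 203.1] yaw 1.532 tilt 0.0009 w 0.204 F [ 0.1 -0.7 -2.7] q6 -1.73
shift in current axes [-1.3  0.7 73.1]
twist -0.005 = 0.0 rows shift in final axes [-1.3  0.7 73.1] dist 73 rows 1.8
spine X hist from35 [ 1  1  0  3  0  2  1  0  1  2  1  0  2  0  1  2  4  4 15 15  2  0  0  0
  0  0  0  0  0  0  0  0  0  0]
  Y [-22.6  19.2]
rail X hist from35 [ 1  5  2  5  2  3  6  3 17 20  4  0  0  0  0  0  0  0  0  0  0  0  0  0
  0  0  0  0  0  0  0  0  0  0]
  Y [-9.9  9.2]
fins X hist from35 [ 0  0  0  0  0  0  0  0  0  1  4  4  1  6  3  3  6 18 40 34  4  1  0  0
  0  0  0  0  0  0  0  0  0  0]
  Y [-22.2  20.6]
railtop z 73.55607930589859
```

View pics/s8c.png

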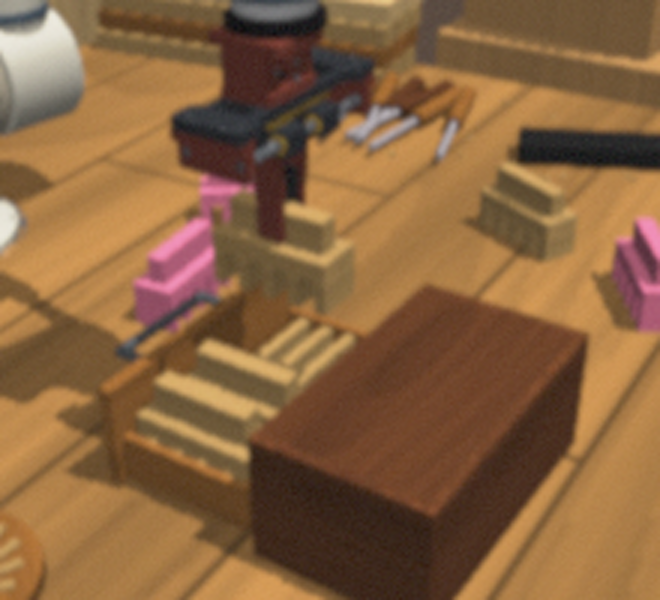

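The held block is centred about 0.9 mm too near the robot. I'll correct that and lower it.

arm_command --plan '[{"tx": -1,"ty": 0.9,"tz": 15,"twist": -0.004,"gripper": 0},{"tx": 0,"ty": 0,"tz": 20,"twist": 0,"gripper": 0},{"tx": 0,"ty": 0,"tz": 20,"twist": 0,"gripper": 0},{"tx": 0,"ty": 0,"tz": 12,"twist": 0,"gripper": 0},{"tx": 0,"ty": 0,"tz": 8,"twist": 0,"gripper": 0},{"tx": 0,"ty": 0,"tz": 5,"twist": 0,"gripper": 0},{"tx": 0,"ty": 0,"tz": 4,"twist": 0,"gripper": 0},{"tx": 0,"ty": 0,"tz": 4,"twist": 0,"gripper": 0},{"tx": 0,"ty": 0,"tz": 4,"twist": 0,"gripper": 0},{"tx": 0,"ty": 0,"tz": 4,"twist": 0,"gripper": 0}]'

```text
clock: 26.82
eef_pos: [0.5521, -0.0802, 0.2707]
orientation: [3.14, 0.0, 1.535]
wrist_force: [-0.6, -0.6, -2.6]
gripper_width: 0.201
```

arm_command --plan '[{"tx": 0,"ty": 0,"tz": 4,"twist": 0,"gripper": 0},{"tx": 0,"ty": 0,"tz": 4,"twist": 0,"gripper": 0},{"tx": 0,"ty": 0,"tz": 3,"twist": 0,"gripper": 0},{"tx": 0,"ty": 0,"tz": 3,"twist": 0,"gripper": 0},{"tx": 0,"ty": 0,"tz": 0,"twist": 0,"gripper": 0}]'

```text
clock: 27.23
eef_pos: [0.5517, -0.0802, 0.2553]
orientation: [-3.14, -0.0, 1.535]
wrist_force: [0.3, -0.1, -3.0]
gripper_width: 0.205
```

arm_command --plan '[{"tx": 0,"ty": 0,"tz": 3,"twist": 0,"gripper": 0},{"tx": 0,"ty": 0,"tz": 2.5,"twist": 0,"gripper": 0},{"tx": 0,"ty": 0,"tz": 0.5,"twist": 0,"gripper": 0},{"tx": 0,"ty": 0,"tz": 0,"twist": 0,"gripper": 0}]'

```text
clock: 27.57
eef_pos: [0.5518, -0.0801, 0.2499]
orientation: [-3.141, -0.0, 1.535]
wrist_force: [-0.8, -0.2, -3.1]
gripper_width: 0.202
```

arm_command --plan '[{"tx": 0,"ty": 0,"tz": 0,"twist": 0,"gripper": 0.45},{"tx": 0,"ty": 0,"tz": 0,"twist": 0,"gripper": 0.45},{"tx": 0,"ty": 0,"tz": 0,"twist": 0,"gripper": 0.45},{"tx": 0,"ty": 0,"tz": -20,"twist": 0,"gripper": 0.45},{"tx": 0,"ty": 0,"tz": -30,"twist": 0,"gripper": 0.45},{"tx": 0,"ty": 0,"tz": -30,"twist": 0,"gripper": 0.45},{"tx": 0,"ty": 0,"tz": -25,"twist": 0,"gripper": 0.45},{"tx": 0,"ty": 0,"tz": -15,"twist": 0,"gripper": 0.45}]'

```text
clock: 28.23
eef_pos: [0.5519, -0.0801, 0.3746]
orientation: [3.136, 0.001, 1.535]
wrist_force: [0.1, -0.1, -0.2]
gripper_width: 0.452
```

```bash
python3 - <<'E'
from h import *
plan([598.8,342,120],-.445+np.pi/2)
im,d=snap('top','t9')
for o in objs(im,d): print(*o)
E
```

```text
clock 28.23 grasp [552.8 -80.3 211.6] yaw 1.535 tilt 0.0056 w 0.452 F [ 0.1 -0.1 -0.2] q6 -1.74
shift in current axes [423.8  30.4  91.4]
twist 0.409 = 3.3 rows shift in final axes [ 401.  -140.2   91.6] dist 435 rows 10.4
[435.  88.] 884 [ 815.1 -456.8] [109.1  54. ] 1.201 0.0672 [62 37 24]
[128. 110.] 388 [759.9 272.4] [20.9 90.5] -0.996 0.0734 [139 102 121]
[ 98. 178.] 391 [598.6 342.2] [21.  90.1] -0.44 0.074 [130 106  73]
[447. 176.] 213 [ 599.  -468.3] [70.1 43.8] 0.292 0.0748 [98 90 78]
[427. 183.] 92 [ 588.  -431.1] [62.7 18.9] 0.304 0.0765 [120 119 115]
[330. 213.] 112 [ 522.9 -199. ] [21.3 59.9] -0.208 0.064 [134 110  76]
[277. 213.] 214 [518.3 -79.1] [43.9 42.3] 1.344 0.0642 [137 112  77]
[296. 215.] 143 [ 513.9 -130.2] [37.8 35.4] 0.67 0.0644 [123 101  69]
[276. 243.] 250 [456.5 -88.5] [91.2 48.7] 1.265 0.079 [40 40 40]
[147. 305.] 392 [303.3 223.2] [89.9 20.4] 0.604 0.0739 [143 100 120]
```

The third block's spine top is also at 64. I'll go for the last one at (598.7, 342.1).

arm_command --plan '[{"tx": 22,"ty": 1.6,"tz": 0,"twist": 0,"gripper": 0.5},{"tx": 38,"ty": 2.7,"tz": 0,"twist": 0,"gripper": 0.5},{"tx": 38,"ty": 2.7,"tz": 0,"twist": 0,"gripper": 0.5},{"tx": 38,"ty": 2.7,"tz": 0,"twist": 0,"gripper": 0.5},{"tx": 38,"ty": 2.7,"tz": 0,"twist": 0,"gripper": 0.5},{"tx": 38,"ty": 2.7,"tz": 0,"twist": 0,"gripper": 0.5},{"tx": 38,"ty": 2.7,"tz": 0,"twist": 0,"gripper": 0.5},{"tx": 38,"ty": 2.7,"tz": 0,"twist": 0,"gripper": 0.5},{"tx": 38,"ty": 2.7,"tz": 0,"twist": 0,"gripper": 0.5},{"tx": 38,"ty": 2.7,"tz": 0,"twist": 0,"gripper": 0.5}]'

```text
clock: 29.12
eef_pos: [0.5906, 0.2846, 0.3695]
orientation: [-3.141, 0.0, 1.535]
wrist_force: [0.8, 0.1, 0.2]
gripper_width: 0.501
```

arm_command --plan '[{"tx": 30,"ty": 2.2,"tz": 0,"twist": 0,"gripper": 0.5},{"tx": 20,"ty": 1.4,"tz": 0,"twist": 0,"gripper": 0.5},{"tx": 10,"ty": 1,"tz": 0,"twist": 0,"gripper": 0.5},{"tx": 0,"ty": 0,"tz": 20,"twist": 0.12,"gripper": 0.5},{"tx": 0,"ty": 0,"tz": 25,"twist": 0.12,"gripper": 0.5},{"tx": 0,"ty": 0,"tz": 22,"twist": 0.11,"gripper": 0.5},{"tx": 0,"ty": 0,"tz": 15,"twist": 0.059,"gripper": 0.5},{"tx": 0,"ty": 0,"tz": 5,"twist": 0,"gripper": 0.5},{"tx": 0,"ty": 0,"tz": 0,"twist": 0,"gripper": 0.5}]'

```text
clock: 29.87
eef_pos: [0.5974, 0.3417, 0.2808]
orientation: [-3.139, 0.003, 1.127]
wrist_force: [-0.2, 1.0, -0.3]
gripper_width: 0.5
```

```bash
python3 - <<'E'
from h import *
im,d=look('s10',(250,430,100,220),4,'scene')
W=cloud('scene',d)*1000
k=(abs(W[...,2]-72)<4)&(abs(W[...,0]-599)<70)&(abs(W[...,1]-342)<60)
p=W[k]; r=cv2.minAreaRect(p[:,:2].astype(np.float32)); print(len(p),r,p.mean(0))
plan([598.8,342,68],-.441+np.pi/2)
E
```

```text
94 ((596.7091674804688, 340.7501525878906), (22.91164207458496, 93.01468658447266), 69.1782455444336) [601.58785822 337.8043788   72.92872254]
clock 29.92 grasp [597.5 341.8 119.9] yaw 1.127 tilt 0.0010 w 0.500 F [0.4 0.2 0.9] q6 -0.66
shift in current axes [ 0.8  1.1 51.9]
twist -0.002 = 0.0 rows shift in final axes [ 0.8  1.1 51.9] dist 52 rows 1.2
```

View pics/s10c.png

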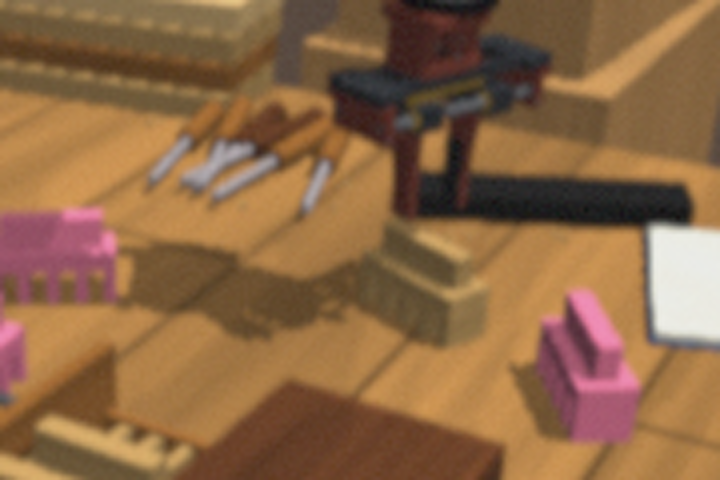

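The block is in place and not disturbed. I'll descend and grip.

arm_command --plan '[{"tx": 0.8,"ty": 0.8,"tz": 8,"twist": -0.002,"gripper": 0.5},{"tx": 0,"ty": 0,"tz": 14,"twist": 0,"gripper": 0.5},{"tx": 0,"ty": 0,"tz": 12,"twist": 0,"gripper": 0.5},{"tx": 0,"ty": 0,"tz": 9,"twist": 0,"gripper": 0.5},{"tx": 0,"ty": 0,"tz": 6,"twist": 0,"gripper": 0.5},{"tx": 0,"ty": 0,"tz": 3,"twist": 0,"gripper": 0.5},{"tx": 0,"ty": 0,"tz": 0,"twist": 0,"gripper": 0.5},{"tx": 0,"ty": 0,"tz": 0,"twist": 0,"gripper": 0.5}]'

```text
clock: 30.58
eef_pos: [0.5986, 0.3429, 0.2313]
orientation: [3.141, -0.0, 1.128]
wrist_force: [-0.4, -0.6, 0.3]
gripper_width: 0.498
```

arm_command --plan '[{"tx": 0,"ty": 0,"tz": 0,"twist": 0,"gripper": 0},{"tx": 0,"ty": 0,"tz": 0,"twist": 0,"gripper": 0},{"tx": 0,"ty": 0,"tz": 0,"twist": 0,"gripper": 0},{"tx": 0,"ty": 0,"tz": 0,"twist": 0,"gripper": 0},{"tx": 0,"ty": 0,"tz": 0,"twist": 0,"gripper": 0},{"tx": 0,"ty": 0,"tz": 0,"twist": 0,"gripper": 0}]'

```text
clock: 31.08
eef_pos: [0.5987, 0.3429, 0.2316]
orientation: [3.141, -0.001, 1.128]
wrist_force: [0.1, -0.0, 1.1]
gripper_width: 0.203
```

arm_command --plan '[{"tx": 0,"ty": 0,"tz": -10,"twist": 0,"gripper": 0},{"tx": 0,"ty": 0,"tz": -20,"twist": 0,"gripper": 0},{"tx": 0,"ty": 0,"tz": -30,"twist": 0,"gripper": 0},{"tx": 0,"ty": 0,"tz": -30,"twist": 0,"gripper": 0},{"tx": 0,"ty": 0,"tz": -25,"twist": 0,"gripper": 0},{"tx": 0,"ty": 0,"tz": -15,"twist": -0.05,"gripper": 0},{"tx": 0,"ty": 0,"tz": -5,"twist": -0.11,"gripper": 0},{"tx": 0,"ty": 0,"tz": 0,"twist": -0.12,"gripper": 0},{"tx": 0,"ty": 0,"tz": 0,"twist": -0.1,"gripper": 0},{"tx": 0,"ty": 0,"tz": 0,"twist": -0.028,"gripper": 0}]'

```text
clock: 31.92
eef_pos: [0.5985, 0.3428, 0.3664]
orientation: [-3.141, 0.0, 1.541]
wrist_force: [0.4, 0.3, -2.7]
gripper_width: 0.202
```

```bash
python3 - <<'E'
from h import *
plan([553.8,-25.5,200],1.537)
E
```

```text
clock 31.92 grasp [598.5 342.8 203.4] yaw 1.541 tilt 0.0003 w 0.202 F [ 0.4  0.3 -2.7] q6 -1.07
shift in current axes [-369.4  -33.8    3.5]
twist 0.004 = 0.0 rows shift in final axes [-369.6  -32.2    3.4] dist 371 rows 8.9
```

arm_command --plan '[{"tx": -18,"ty": -1.6,"tz": 0,"twist": 0,"gripper": 0},{"tx": -36,"ty": -3.3,"tz": 0,"twist": 0,"gripper": 0},{"tx": -36,"ty": -3.3,"tz": 0,"twist": 0,"gripper": 0},{"tx": -36,"ty": -3.3,"tz": 0,"twist": 0,"gripper": 0},{"tx": -36,"ty": -3.3,"tz": 0,"twist": 0,"gripper": 0},{"tx": -36,"ty": -3.3,"tz": 0,"twist": 0,"gripper": 0},{"tx": -36,"ty": -3.3,"tz": 0,"twist": 0,"gripper": 0},{"tx": -36,"ty": -3.3,"tz": 0,"twist": 0,"gripper": 0},{"tx": -36,"ty": -3.3,"tz": 0,"twist": 0,"gripper": 0},{"tx": -30,"ty": -2.8,"tz": 0,"twist": 0,"gripper": 0}]'

```text
clock: 32.75
eef_pos: [0.5553, 0.0059, 0.3665]
orientation: [-3.141, 0.001, 1.535]
wrist_force: [1.5, 0.1, -2.5]
gripper_width: 0.203
```

arm_command --plan '[{"tx": -20,"ty": -1.8,"tz": 0,"twist": 0,"gripper": 0},{"tx": -10,"ty": -0.9,"tz": 0,"twist": 0.004,"gripper": 0},{"tx": -3,"ty": 0,"tz": 0,"twist": 0,"gripper": 0},{"tx": 0,"ty": 0,"tz": 0,"twist": 0,"gripper": 0},{"tx": 0,"ty": 0,"tz": 0,"twist": 0,"gripper": 0}]'

```text
clock: 33.17
eef_pos: [0.5524, -0.0238, 0.3662]
orientation: [-3.142, -0.001, 1.533]
wrist_force: [-0.7, -0.4, -1.9]
gripper_width: 0.204
```

```bash
python3 - <<'E'
from h import *
plan([553.8,-25.5,130],1.537)
s=status.sense();p=s['eef_pos']*1000
im,d=look('s11',(180,400,100,300),3,'scene')
endx(d,553.8,-25.5,p[2]-163-68)
E
```

```text
clock 33.17 grasp [552.4 -23.7 203.2] yaw 1.533 tilt 0.0007 w 0.204 F [-0.7 -0.4 -1.9] q6 -1.64
shift in current axes [-1.8  1.4 73.2]
twist -0.004 = 0.0 rows shift in final axes [-1.8  1.4 73.2] dist 73 rows 1.8
spine X hist from35 [ 0  3  2  0  1  1  2  2  0  0  1  3  0  2  1  3  3 13 17  4  0  0  0  0
  0  0  0  0  0  0  0  0  0  0]
  Y [-22.7  22.4]
rail X hist from35 [ 3  2  4  3  4  4  5 15 17  5  1  0  0  0  0  0  0  0  0  0  0  0  0  0
  0  0  0  0  0  0  0  0  0  0]
  Y [-9.7 11. ]
fins X hist from35 [ 0  0  0  0  0  0  0  0  0  3  3  3  1  6  2  3 13 24 42  5  0  0  0  0
  0  0  0  0  0  0  0  0  0  0]
  Y [-21.8  19.2]
railtop z 73.50851006457398
```

View pics/s11c.png

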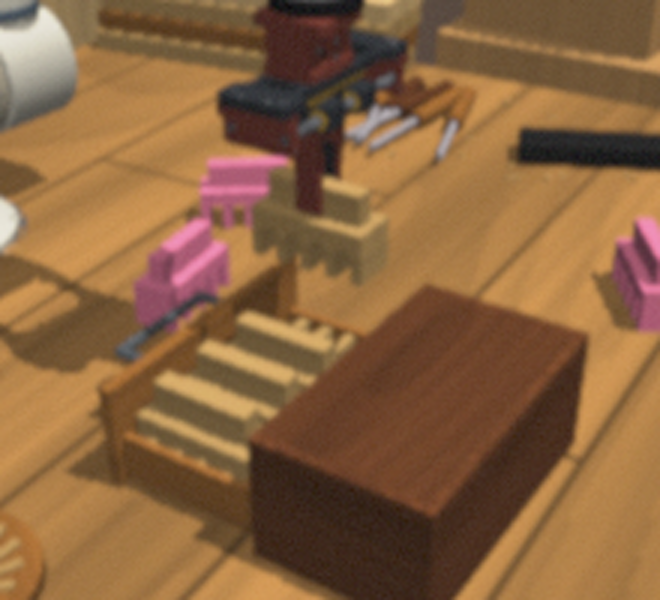

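The last block needs +1.7 mm toward the chest. I'll correct that and lower it.

arm_command --plan '[{"tx": -1,"ty": 1.6,"tz": 15,"twist": -0.004,"gripper": 0},{"tx": 0,"ty": 0,"tz": 20,"twist": 0,"gripper": 0},{"tx": 0,"ty": 0,"tz": 20,"twist": 0,"gripper": 0},{"tx": 0,"ty": 0,"tz": 12,"twist": 0,"gripper": 0},{"tx": 0,"ty": 0,"tz": 8,"twist": 0,"gripper": 0},{"tx": 0,"ty": 0,"tz": 5,"twist": 0,"gripper": 0},{"tx": 0,"ty": 0,"tz": 4,"twist": 0,"gripper": 0},{"tx": 0,"ty": 0,"tz": 4,"twist": 0,"gripper": 0},{"tx": 0,"ty": 0,"tz": 4,"twist": 0,"gripper": 0},{"tx": 0,"ty": 0,"tz": 4,"twist": 0,"gripper": 0}]'

```text
clock: 34.05
eef_pos: [0.554, -0.0258, 0.2706]
orientation: [3.14, 0.0, 1.536]
wrist_force: [-0.1, 0.9, -1.5]
gripper_width: 0.203
```

arm_command --plan '[{"tx": 0,"ty": 0,"tz": 4,"twist": 0,"gripper": 0},{"tx": 0,"ty": 0,"tz": 4,"twist": 0,"gripper": 0},{"tx": 0,"ty": 0,"tz": 3,"twist": 0,"gripper": 0},{"tx": 0,"ty": 0,"tz": 3,"twist": 0,"gripper": 0},{"tx": 0,"ty": 0,"tz": 0,"twist": 0,"gripper": 0}]'

```text
clock: 34.47
eef_pos: [0.5537, -0.0259, 0.2553]
orientation: [-3.14, -0.0, 1.536]
wrist_force: [-0.1, -0.6, -1.6]
gripper_width: 0.203
```

arm_command --plan '[{"tx": 0,"ty": 0,"tz": 3,"twist": 0,"gripper": 0},{"tx": 0,"ty": 0,"tz": 2.5,"twist": 0,"gripper": 0},{"tx": 0,"ty": 0,"tz": 0.5,"twist": 0,"gripper": 0},{"tx": 0,"ty": 0,"tz": 0,"twist": 0,"gripper": 0}]'

```text
clock: 34.8
eef_pos: [0.5538, -0.0258, 0.2498]
orientation: [-3.141, 0.0, 1.536]
wrist_force: [-0.6, 0.5, -1.5]
gripper_width: 0.202
```

arm_command --plan '[{"tx": 0,"ty": 0,"tz": 0,"twist": 0,"gripper": 0.45},{"tx": 0,"ty": 0,"tz": 0,"twist": 0,"gripper": 0.45},{"tx": 0,"ty": 0,"tz": 0,"twist": 0,"gripper": 0.45},{"tx": 0,"ty": 0,"tz": -20,"twist": 0,"gripper": 0.45},{"tx": 0,"ty": 0,"tz": -30,"twist": 0,"gripper": 0.45},{"tx": 0,"ty": 0,"tz": -30,"twist": 0,"gripper": 0.45},{"tx": 0,"ty": 0,"tz": -25,"twist": 0,"gripper": 0.45},{"tx": 0,"ty": 0,"tz": -15,"twist": 0,"gripper": 0.45}]'

```text
clock: 35.47
eef_pos: [0.5538, -0.0258, 0.3745]
orientation: [3.136, 0.0, 1.536]
wrist_force: [-0.0, -0.0, -0.2]
gripper_width: 0.448
```

arm_command --plan '[{"tx": 0,"ty": -20,"tz": 0,"twist": 0,"gripper": 0.2},{"tx": 0,"ty": -30,"tz": 0,"twist": 0,"gripper": 0.2},{"tx": 0,"ty": -30,"tz": 0,"twist": 0,"gripper": 0.2},{"tx": 0,"ty": -30,"tz": 0,"twist": 0,"gripper": 0.2},{"tx": 0,"ty": -30,"tz": 0,"twist": 0,"gripper": 0.2},{"tx": 0,"ty": -20,"tz": 0,"twist": 0,"gripper": 0.2},{"tx": 0,"ty": -10,"tz": 0,"twist": 0,"gripper": 0.2},{"tx": 0,"ty": 0,"tz": 0,"twist": 0,"gripper": 0.2}]'

```text
clock: 36.13
eef_pos: [0.3824, -0.0198, 0.3714]
orientation: [3.139, 0.0, 1.536]
wrist_force: [-0.2, -0.7, -0.5]
gripper_width: 0.199
```

```bash
python3 - <<'E'
from h import *
im,d=look('t12',(60,360,80,330),2.6)
for o in objs(im,d): print(*o)
look('s12',(180,400,100,300),3,'scene')
plan([400,-104,75],1.537)
E
```

```text
[435.  87.] 900 [ 815.3 -457.2] [110.5  52.2] 1.205 0.067 [64 38 25]
[128. 110.] 388 [760.  272.7] [20.7 90.6] -0.993 0.0736 [144 106 125]
[447. 176.] 204 [ 598.2 -470.3] [69.8 43.8] 0.295 0.0749 [101  92  80]
[426. 182.] 85 [ 588.1 -431. ] [62.9 21.1] 0.246 0.076 [122 120 116]
[255. 197.] 547 [553.6 -26. ] [ 44.1 109.7] -0.036 0.0641 [146 119  82]
[278. 198.] 546 [551.4 -80.3] [ 43.9 109.3] -0.037 0.0641 [152 125  86]
[300. 199.] 544 [ 550.3 -134.7] [ 44.4 109.7] -0.042 0.0642 [150 122  84]
[323. 199.] 548 [ 548.5 -188.9] [ 44.5 110. ] -0.029 0.0642 [145 119  82]
[287. 242.] 378 [ 456.1 -104. ] [121.9  49.5] 1.545 0.0791 [58 60 61]
[147. 305.] 388 [303.1 223.5] [90.  19.7] 0.606 0.0736 [149 104 125]
clock 36.23 grasp [384.3 -19.9 207.8] yaw 1.536 tilt 0.0021 w 0.197 F [-0.1  0.3 -0.8] q6 -1.68
shift in current axes [-83.4  18.4 132.8]
twist -0.001 = 0.0 rows shift in final axes [-83.5  18.5 132.8] dist 158 rows 3.8
```

View pics/t12c.png

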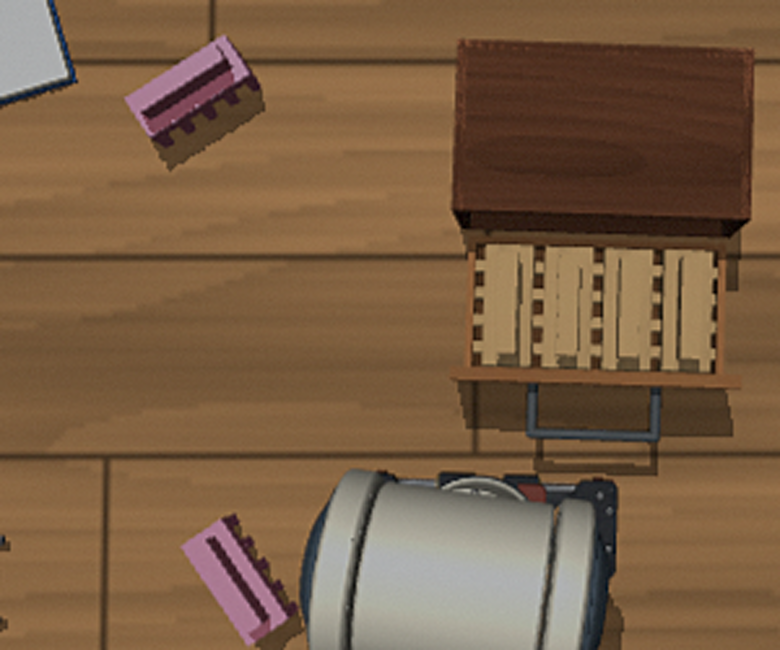

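View pics/s12c.png

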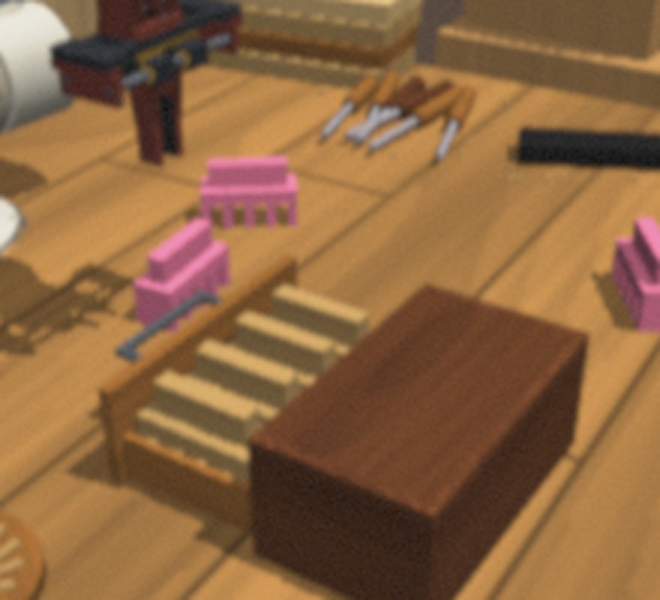

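All four blocks read a spine top of z 64, x within 0.5 mm of the middle, and yaw near -0.035, so they are seated. Next I'll put the closed fingers in front of the handle and push.

arm_command --plan '[{"tx": -20,"ty": 3,"tz": 0,"twist": 0,"gripper": 0},{"tx": -30,"ty": 5,"tz": 0,"twist": 0,"gripper": 0},{"tx": -24,"ty": 4,"tz": 0,"twist": 0,"gripper": 0},{"tx": -9,"ty": 1,"tz": 0,"twist": 0,"gripper": 0},{"tx": 0,"ty": 0,"tz": 20,"twist": 0,"gripper": 0},{"tx": 0,"ty": 0,"tz": 35,"twist": 0,"gripper": 0},{"tx": 0,"ty": 0,"tz": 35,"twist": 0,"gripper": 0},{"tx": 0,"ty": 0,"tz": 25,"twist": 0,"gripper": 0},{"tx": 0,"ty": 0,"tz": 12,"twist": 0,"gripper": 0},{"tx": 0,"ty": 0,"tz": 5,"twist": 0,"gripper": 0}]'

```text
clock: 37.07
eef_pos: [0.3939, -0.1029, 0.2358]
orientation: [-3.138, -0.002, 1.536]
wrist_force: [0.3, 0.3, -0.1]
gripper_width: 0.004
```

```bash
python3 - <<'E'
from h import *
plan([426,-104,75],1.537)
look('s13',(180,400,100,300),3,'scene')
E
```

```text
clock 37.07 grasp [ 393.2 -102.6   72.8] yaw 1.536 tilt 0.0043 w 0.004 F [ 0.3  0.3 -0.1] q6 -1.88
shift in current axes [-0.2 32.8 -2.4]
twist -0.001 = 0.0 rows shift in final axes [-0.3 32.8 -2.2] dist 33 rows 0.8
```

View pics/s13c.png

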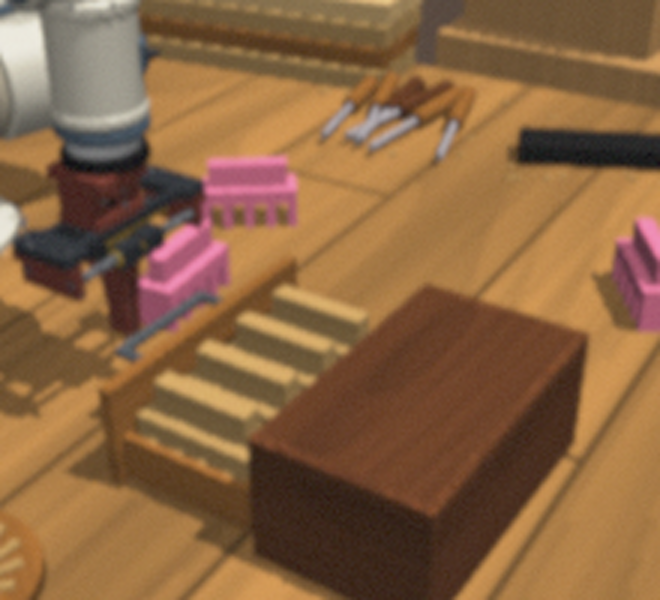

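arm_command --plan '[{"tx": 0,"ty": 6,"tz": -1,"twist": 0,"gripper": 0},{"tx": 0,"ty": 6,"tz": 0,"twist": 0,"gripper": 0},{"tx": 0,"ty": 5,"tz": 0,"twist": 0,"gripper": 0},{"tx": 0,"ty": 4,"tz": 0,"twist": 0,"gripper": 0},{"tx": 0,"ty": 4,"tz": 0,"twist": 0,"gripper": 0},{"tx": 0,"ty": 4,"tz": 0,"twist": 0,"gripper": 0},{"tx": 0,"ty": 4,"tz": 0,"twist": 0,"gripper": 0},{"tx": 0,"ty": 5,"tz": 0,"twist": 0,"gripper": 0},{"tx": 0,"ty": 6,"tz": 0,"twist": 0,"gripper": 0},{"tx": 0,"ty": 6,"tz": 0,"twist": 0,"gripper": 0}]'

```text
clock: 37.95
eef_pos: [0.4445, -0.1051, 0.2392]
orientation: [3.142, 0.0, 1.536]
wrist_force: [-2.5, 0.4, 2.4]
gripper_width: 0.007
```

arm_command --plan '[{"tx": 0,"ty": 7,"tz": 0,"twist": 0,"gripper": 0},{"tx": 0,"ty": 7,"tz": 0,"twist": 0,"gripper": 0},{"tx": 0,"ty": 7,"tz": 0,"twist": 0,"gripper": 0},{"tx": 0,"ty": 7,"tz": 0,"twist": 0,"gripper": 0},{"tx": 0,"ty": 7,"tz": 0,"twist": 0,"gripper": 0},{"tx": 0,"ty": 7,"tz": 0,"twist": 0,"gripper": 0},{"tx": 0,"ty": 7,"tz": 0,"twist": 0,"gripper": 0},{"tx": 0,"ty": 6,"tz": 0,"twist": 0,"gripper": 0},{"tx": 0,"ty": 5,"tz": 0,"twist": 0,"gripper": 0},{"tx": 0,"ty": 4,"tz": 0,"twist": 0,"gripper": 0}]'

```text
clock: 38.78
eef_pos: [0.5085, -0.1073, 0.239]
orientation: [-3.141, -0.0, 1.536]
wrist_force: [-2.3, -0.2, 2.1]
gripper_width: 0.006
```

```bash
python3 - <<'E'
from h import *
plan([541,-104,75],1.537)
look('s14',(180,400,100,300),3,'scene')
E
```

```text
clock 38.78 grasp [ 508.5 -107.3   76. ] yaw 1.536 tilt 0.0003 w 0.006 F [-2.3 -0.2  2.1] q6 -1.81
shift in current axes [ 4.4 32.4  1. ]
twist -0.001 = 0.0 rows shift in final axes [ 4.4 32.4  1. ] dist 33 rows 0.8
```

View pics/s14c.png

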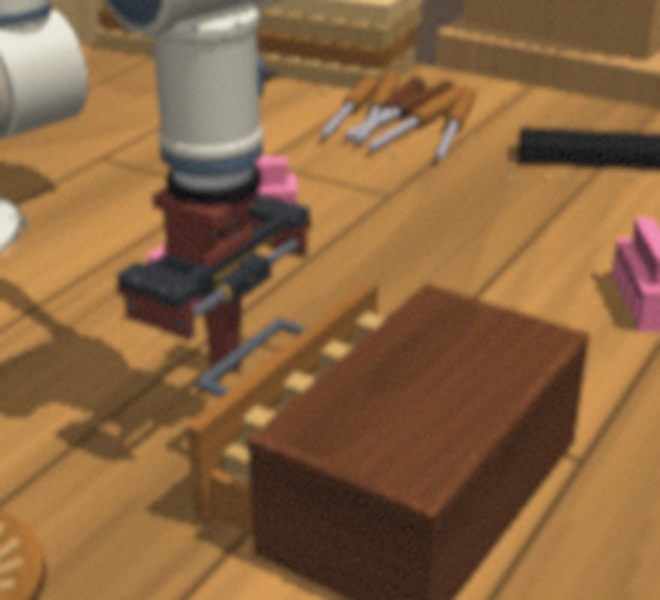

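arm_command --plan '[{"tx": 0,"ty": 5,"tz": 0,"twist": 0,"gripper": 0},{"tx": 0,"ty": 6,"tz": 0,"twist": 0,"gripper": 0},{"tx": 0,"ty": 6,"tz": 0,"twist": 0,"gripper": 0},{"tx": 0,"ty": 5,"tz": 0,"twist": 0,"gripper": 0},{"tx": 0,"ty": 5,"tz": 0,"twist": 0,"gripper": 0},{"tx": 0,"ty": 4,"tz": 0,"twist": 0,"gripper": 0},{"tx": 0,"ty": 3,"tz": 0,"twist": 0,"gripper": 0},{"tx": 0,"ty": 3,"tz": 0,"twist": 0,"gripper": 0}]'

```text
clock: 39.5
eef_pos: [0.5453, -0.1085, 0.239]
orientation: [-3.141, -0.0, 1.536]
wrist_force: [-2.5, 0.8, -0.8]
gripper_width: 0.008
```

arm_command --plan '[{"tx": 0,"ty": 3,"tz": 0,"twist": 0,"gripper": 0},{"tx": 0,"ty": 2,"tz": 0,"twist": 0,"gripper": 0},{"tx": 0,"ty": 2,"tz": 0,"twist": 0,"gripper": 0}]'

```text
clock: 39.75
eef_pos: [0.5521, -0.1088, 0.239]
orientation: [-3.141, -0.0, 1.536]
wrist_force: [-2.5, 0.2, -1.0]
gripper_width: 0.005
```

arm_command --plan '[{"tx": 0,"ty": 2,"tz": 0,"twist": 0,"gripper": 0},{"tx": 0,"ty": 1,"tz": 0,"twist": 0,"gripper": 0}]'

```text
clock: 39.92
eef_pos: [0.5551, -0.1089, 0.239]
orientation: [-3.141, -0.0, 1.536]
wrist_force: [-4.6, 0.9, -1.3]
gripper_width: 0.009
```

arm_command --plan '[{"tx": 0,"ty": 1,"tz": 0,"twist": 0,"gripper": 0},{"tx": 0,"ty": 1,"tz": 0,"twist": 0,"gripper": 0},{"tx": 0,"ty": 0,"tz": 0,"twist": 0,"gripper": 0}]'

```text
clock: 40.17
eef_pos: [0.556, -0.109, 0.239]
orientation: [-3.137, -0.0, 1.536]
wrist_force: [-10.3, 0.8, 3.4]
gripper_width: 0.009
```

```bash
python3 - <<'E'
from h import *
plan()
look('s15',(180,400,100,300),3,'scene')
E
```

```text
clock 40.17 grasp [ 555.2 -108.9   76. ] yaw 1.536 tilt 0.0048 w 0.009 F [-10.3   0.8   3.4] q6 -1.79
```

View pics/s15c.png

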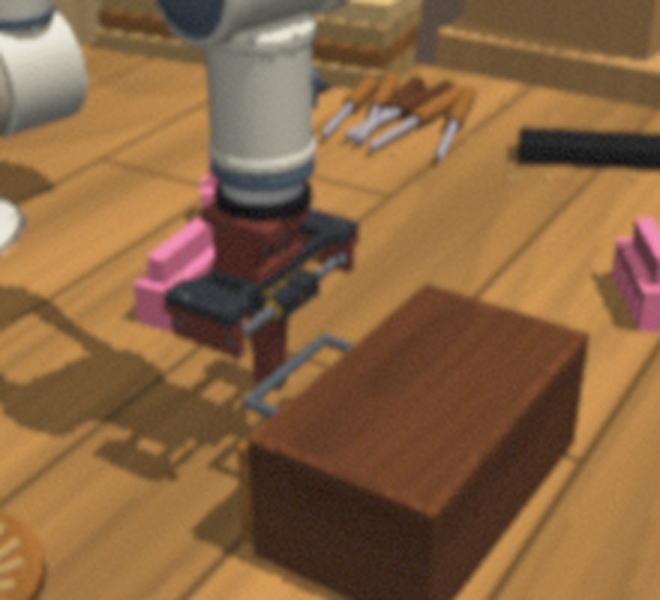

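The push met the stop exactly where 135 mm of travel predicts. I'll back off, lift clear and check.

arm_command --plan '[{"tx": 0,"ty": -8,"tz": 0,"twist": 0,"gripper": 0},{"tx": 0,"ty": -20,"tz": 0,"twist": 0,"gripper": 0},{"tx": 0,"ty": -25,"tz": 0,"twist": 0,"gripper": 0},{"tx": 0,"ty": -25,"tz": -15,"twist": 0,"gripper": 0},{"tx": 0,"ty": -30,"tz": -30,"twist": 0,"gripper": 0},{"tx": 0,"ty": -30,"tz": -30,"twist": 0,"gripper": 0},{"tx": 0,"ty": -20,"tz": -30,"twist": 0,"gripper": 0},{"tx": 0,"ty": -10,"tz": -20,"twist": 0,"gripper": 0},{"tx": 0,"ty": 0,"tz": -10,"twist": 0,"gripper": 0},{"tx": 0,"ty": 0,"tz": 0,"twist": 0,"gripper": 0}]'

```text
clock: 41.05
eef_pos: [0.3901, -0.1033, 0.3763]
orientation: [3.134, 0.002, 1.536]
wrist_force: [0.8, -0.1, 0.5]
gripper_width: 0.004
```

```bash
python3 - <<'E'
from h import *
plan()
im,d=look('t16',(200,500,60,310),2.6)
snap('scene','s16')
W=cloud('top',d)*1000
k=(W[...,2]>70)&(W[...,2]<90)&(W[...,0]<579)&(W[...,0]>545)&(W[...,1]<-40)&(W[...,1]>-180)
p=W[k];print(len(p),cv2.minAreaRect(p[:,:2].astype(np.float32)))
for o in objs(im,d): print(*o)
a=np.load('top0.npz')['im'].astype(int); print('diff plaque/gouge/cup area',np.abs(a-im)[100:275,370:460].mean())
for v in range(158,190,2): print(v,W[v,290].round())
E
```

```text
clock 41.05 grasp [ 391.3 -103.7  213.3] yaw 1.536 tilt 0.0078 w 0.004 F [ 0.8 -0.1  0.5] q6 -1.88
228 ((571.56884765625, -106.42146301269531), (116.58518981933594, 12.030656814575195), 89.72901153564453)
[435.  87.] 886 [ 815.7 -457.2] [109.8  52.2] 1.2 0.067 [64 39 26]
[128. 110.] 390 [760.2 272.4] [21.1 90. ] -0.99 0.0735 [144 106 125]
[447. 176.] 204 [ 598.5 -468.4] [70.  45.2] 0.304 0.075 [101  92  80]
[289. 180.] 545 [ 591.7 -108. ] [252.8  50.8] 1.534 0.0786 [51 48 46]
[426. 182.] 92 [ 587.8 -430.9] [62.6 18.7] 0.246 0.0742 [125 123 120]
[226. 284.] 277 [351.3  40.6] [18.5 76.7] -1.494 0.0741 [165 117 140]
[147. 305.] 385 [303.4 223. ] [89.9 20.6] 0.606 0.0737 [151 105 126]
diff plaque/gouge/cup area 2.6975238095238097
158 [ 637. -107.  114.]
160 [ 632. -107.  114.]
162 [ 628. -108.  109.]
164 [ 626. -108.   98.]
166 [ 621. -108.   98.]
168 [ 617. -108.   96.]
170 [ 616. -109.   67.]
172 [ 616. -111.   37.]
174 [ 617. -113.   -3.]
176 [ 611. -112.   -0.]
178 [ 606. -112.    4.]
180 [ 601. -112.    2.]
182 [ 596. -112.    2.]
184 [ 591. -112.    1.]
186 [ 586. -112.    1.]
188 [ 572. -109.   80.]
```

View pics/t16c.png

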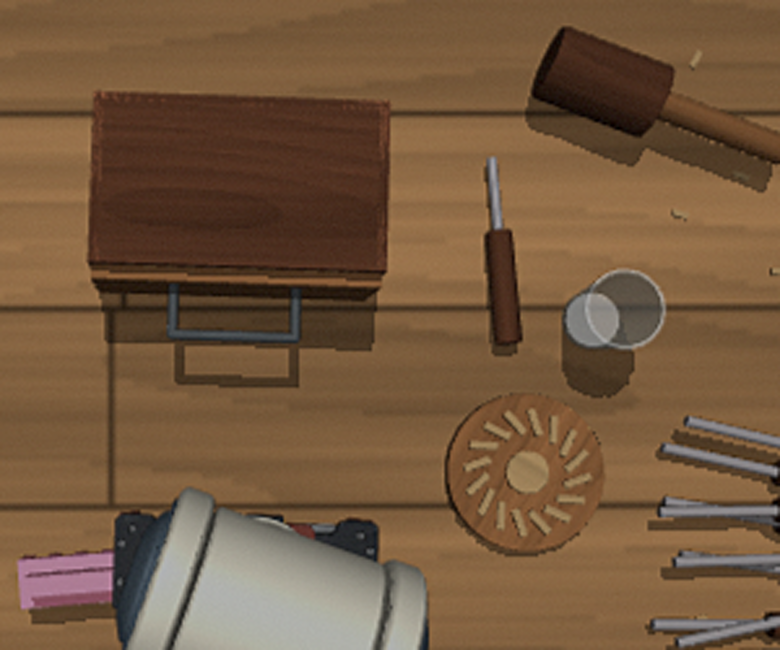

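View pics/s16.png

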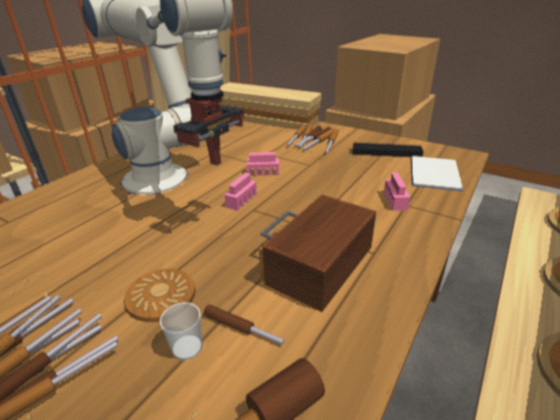

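The drawer front (outer face x 616, 12 mm thick) lies flush on the chest face at 628. The handle is at x 571 and the robot is clear of everything. The plaque, gouge and cup are unchanged.

```bash
python3 -c "
from station import job
print(job.hand_in())"
```

```text
the job is handed in; nothing more can be done
None
```

I opened the drawer to its stop, set the four tan finned blocks into the comb fins down, and pushed the drawer shut. The job is handed in at about 41 s, and the hand-in reports no verdict.

**Blocks:** Before closing, all four spine tops read z = 64 mm, as expected for seated blocks. They were within about 1 mm of the drawer's middle in x, with yaw errors under about 0.01 rad. The three pink look-alikes were left alone.

**Drawer:** Pushing took only about 2.5 N until it hit the stop. The front then lay flush on the chest, with the handle at x = 571 mm, which is where 135 mm of travel puts it. I could not see the blocks once it was shut.

**Rest of the scene:** The plaque, gouge and cup look the same in the before and after pictures, and the arm is clear of everything. No check failed or disagreed, and I noticed no knocked block or slackened grip.

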